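# Set a clevis pin in its V-rest and hold the magnifier over it

### The job

The grip's clevis pin is to be checked for wear: lay it in both notches of the V-rest, with the middle of its shank midway between the two uprights and its head clear outside them, and let go. Then draw the hand magnifier out of the pocket of its sloping wooden stand, turn it so that the glass is level, and hold it still with the lens centred over the middle of the pin and about 7 cm above it; finish while holding it there. The magnifier must not touch the pin or the V-rest, and the caliper and the roll of brown tape stay where they are.

Things in the scene. Friction and masses are not known exactly. Their poses are not given: they have to be found in the camera images.
- pin_center (a point): Middle of the shank of the loose steel clevis pin, on its axis. Round shank 14 mm in diameter, 90 mm long (45 mm to each side of this point); on its +x end (+45 to +55 mm) a hexagonal head, 20 mm across flats. x runs along the pin towards the head. At first it lies on the worktop, its axis about 8.5 mm up (the head lifts its end by 2 degrees).
- v_seat (a point): Where the middle of the pin's shank comes to lie in the V-rest: on the line of the two V notches, midway between the uprights, 59 mm above the worktop. x runs along the line of the notches (the pin's head may be at either end), z up.
- lens_center (a point): Centre of the lens of the loose hand magnifier: clear glass in a round black rim, 64 mm across and 9 mm thick. x points from the lens along the handle, z is normal to the glass, y lies across. At first the lens stands in the pocket of its stand with the handle rising 50 degrees from level, leaning away from the robot.
- handle_center (a point): Middle of the magnifier's flat-sided black handle, 95 mm from the lens centre along x (the handle reaches from 49 to 141 mm); axes as for the lens. It is 18 mm wide along y, where it is best gripped, and 13 mm thick along z.
- pocket (a point): Where the lens centre lies when the magnifier is home in its stand, 46 mm above the worktop. x (level) points the way the handle leans, z up.
- clevis_pin: The clevis pin as a whole, about 0.15 kg; same origin and axes as pin_center.
- magnifier: The hand magnifier as a whole, about 0.09 kg; same origin and axes as lens_center.
- v_rest: The V-rest, fixed to the worktop; origin on the worktop under v_seat, same axes. Dark steel base 112 x 56 x 10 mm with two steel uprights, 62 mm high, 44 mm wide along y, 12 mm thick along x, centred at x = -30 and +30 mm (48 mm free between them). Each has a 90 degree V notch in its top, 26 mm wide and 12 mm deep.
- lens_stand: The magnifier's stand, fixed to the worktop; origin on the worktop under the pocket point, same axes. Wooden base 90 mm wide, from x = -44 to +60 mm, with an open-fronted pocket inclined 50 degrees, 67 mm wide and 12 mm thick inside (3 mm of play). It ends 12 mm beyond the lens centre; the magnifier leaves along its handle's line, free after 50 mm.
- caliper: Bystander: loose steel digital caliper, 71 x 210 x 8 mm, lying flat; origin under its middle.
- tape_clear: Bystander: loose roll of brown tape, 96 x 94 x 48 mm, lying flat; origin under its middle.

How it is judged:
By the outcome, as a careful person would: the job done as asked, in the order asked, and still so for the second after the job is handed in, while the arm keeps its last pose, push and grip.
It also fails if it takes over 64 s, if anything falls off the work surface, if the arm or the gripper's body presses on something with over 40 N, if the wrist force passes 120 N, or if a joint passes its speed limit or range.

### The arm

A 7-joint arm with a two-finger parallel gripper is mounted at the origin on a cart in front of the work surface, level with it; the furniture and walls round the work are solid. World frame = base frame: x ahead of the robot, y to its left, z up, the work surface at z = 0. Lengths are in m, angles in rad, forces in N, time in s.
With the tool pointing down it reaches from about 0.4 to 0.875 m from the base axis. Payload 19.3 kg.
Tool frame: the origin (TCP) lies between the finger pads; the fingertips stand ahead of it and the grasp point (between the pads) lies 8 mm behind it (bot.tip_extent is the x of the fingertips in the tool frame, in m); x points along the fingers, y is the direction in which the jaws open and shut, and the axes are right-handed (so a half turn about x gives the same grasp; the last joint's range is limited). The gripper opens to 85 mm and grips with 20 to 120 N. Pads are 22 mm wide; open, the fingers measure 114 mm over their backs; the gripper's body (76 mm by 85 mm) begins 54 mm behind the grasp point. The pads swing forward as they close: fully open they stand 13 mm farther back than shut.
Start: joints at [1.269, 0.521, -0.036, 1.599, 0.021, 1.021, -0.113], TCP at [0.144, -0.608, 0.242] pointing down, gripper open.
Joint ranges: [-2.91, 2.91], [-0.3, 2.13], [-1.5, 1.42], [0.17, 2.43], [-1.26, 4.41], [0.16, 1.93], [-2.52, 2.52]. Speed limits (rad/s): [1.89, 1.89, 2.39, 2.39, 3.01, 3.01, 3.01].

### API

Orientations are given as [roll, pitch, yaw] about the fixed x, y, z axes, in that order (R = Rz(yaw) Ry(pitch) Rx(roll)).
In Python, from workcell import observe, grab_frame, camera_info, bot, nets gives the robot as it stands.
- The arm moves only by the tool jog_arm, never from a script. Its argument "commands" is a list of rows, each a list of 6 numbers: the shift along the tool's x, y, z in mm, then the turn, a rotation vector about the tool's x, y, z in rad. A call has 1 to 20 rows; each row shifts and turns the pose as measured when the row begins, along the tool's axes as they then stand; what a row does not reach is not made up. A row lasts 1/10 s, in which the tool goes at most 50 mm and 8.59 degrees, less where a joint would pass 70% of its speed; a pose out of reach is approached as far as the arm can. A call is refused whole if a number of a shift passes 50 or a number of a turn 0.15, either way. A call with a gripper value outside its range is refused whole. "gripper" is the closure in counts, from 0 (fully open) to 255 (shut), set as the call begins (left out, the last holds). The fingers move at their own pace and stop on an object; "newtons" is the grip in N (left out, the last holds). Time passes only in rows, so rows that do not move let the fingers close. It gives the time, the measured TCP pose, the force and the opening at its end, in the units of the state.
- observe(): the state, without advancing time (a new reading comes with each control period).
- grab_frame(name): name is "scene" or "top" or "wrist"; returns the picture (400x640x3 uint8, red, green, blue); there is no depth.
- camera_info(name): a dict with "fov_y" (degrees; the focal length in pixels is half the picture's height over the tangent of half this angle, whatever the lens; pixels are square), "cx", "cy" (the principal point, pixels), "R" (3x3) and "t" (3): a world point X has camera coordinates R X + t; the wrist camera has in their place "tool_from_camera" (4x4, takes a point from camera to tool coordinates, whose origin is the TCP and whose axes are the tool frame's). Camera axes: x right, y down, z forward; pixel columns grow to the right and rows downward; lengths in m; the calibration is good to about 2 mm. A picture is of the moment at which its call begins: read the wrist's pose just before it. camera_info takes no time and is no camera call.
- bot.job_done(): hands the job in, once; it reports no verdict.
Trained networks look in the newest picture that a camera, given by its name, has taken for a name from the list of things; names that differ only in an ending like _2 or _b are one class to them, and where a whole thing is asked for, a point or a joint stands for the part that bears it (a point fixed in the world has none). Each returns a list of dicts, best first, with "p" (0 to 1); they miss things now and then, are a little off and sometimes report something else, mostly with a low value. They report only what shows in the picture. A call takes as long as a camera call.
- nets.find_in(camera, name): "rect" ([left, top, right, bottom] in pixels, round what is visible of it).
- nets.silhouettes(camera, name): "mask" (400x640 bool, what is visible of it) and "rect" ([left, top, right, bottom] in pixels, round what is visible of it).
- nets.pinpoint(camera, name): "location" ([column, row] in pixels: a listed point, or the origin of a listed thing).
The state is a dict: "clock": time; "qpos": joint angles; "qd": joint speeds; "joint_efforts": joint torques, N m; "position": TCP position; "tool_rot": TCP orientation; "force": force on the tool from outside, world axes, zero at the start; "moment": the same for the moment, N m; "grip_width": finger opening in m.
Only numpy, scipy, OpenCV 4.12 (cv2) and the standard library are available. Lean on these libraries where they do the work, as an engineer would, in place of code of your own. Each camera call takes 0.05 s, during which the arm holds its last target.

## Working session

There is one attempt and no reset: what is moved stays moved. The work goes in short steps, Python scripts to look and compute and a tool call to move; the robot and the scene stay as the last step left them, time stands still between calls to the robot, and variables do not carry over. Pictures are saved under pics/ and viewed, and the job is handed in when it is done.

Besides the shell and the picture viewer there is one more tool, called after "Request:" in YAML: its name, and indented under it one key for each argument. jog_arm: Moves the arm, as the interface text tells. Its arguments: {"type":"object","properties":{"commands":{"type":"array","items":{"type":"array","items":{"type":"number"}}},"gripper":{"type":"number"},"newtons":{"type":"number"}},"required":["commands"]}

```bash
mkdir -p pics; ls
python3 - <<'E'
from workcell import observe, grab_frame, camera_info, bot, nets
import cv2
print(observe())
for n in ("scene","top","wrist"):
    f=grab_frame(n); cv2.imwrite(f"pics/{n}0.png",f[:,:,::-1]); print(n,camera_info(n))
print(bot.tip_extent)
E
```

```text
pics
{'clock': 0.0, 'qpos': array([ 1.26878947,  0.52205314, -0.03633487,  1.60000519,  0.02122011,
        1.02107004, -0.1128026 ]), 'qd': array([-0.00097611, -0.00023128,  0.00068032, -0.00084999,  0.0020008 ,
        0.00149087, -0.00228182]), 'joint_efforts': array([ 1.49383754e-04, -9.27131367e+01,  1.97991706e+00, -3.69933307e+01,
        1.78651797e-02,  8.23347014e-03,  5.99324903e-05]), 'position': array([ 0.1434762 , -0.60798011,  0.24170226]), 'tool_rot': array([-1.48861804,  1.56964623,  1.88478583]), 'force': array([-0.74534221, -0.03201076, -0.4261488 ]), 'moment': array([0.02975156, 0.01918473, 0.00710098]), 'grip_width': 0.08564435700202358}
scene {'fov_y': 57.66633583554655, 'cx': 322.38020352565746, 'cy': 199.29010379294175, 'R': array([[ 0.89968802, -0.43644551,  0.00876302],
       [-0.15535314, -0.33887554, -0.92791636],
       [ 0.4079545 ,  0.83347386, -0.37268544]]), 't': array([-0.47282267,  0.20556879,  0.62110156])}
top {'fov_y': 56.410057134278595, 'cx': 315.73135053206704, 'cy': 200.5199594504557, 'R': array([[ 0.0543308 , -0.99850585,  0.00585042],
       [-0.97766703, -0.05438633, -0.20300074],
       [ 0.20301561,  0.00530943, -0.97916111]]), 't': array([0.03370626, 0.55107592, 0.84589373])}
wrist {'fov_y': 61.634593976291555, 'cx': 319.90126090971637, 'cy': 192.45547950340818, 'tool_from_camera': array([[-7.42661863e-04, -3.12348896e-01,  9.49967166e-01,
        -1.31472072e-01],
       [ 9.99999646e-01, -6.06734475e-04,  5.82281975e-04,
        -1.04312190e-04],
       [ 3.94502698e-04,  9.49967262e-01,  3.12349236e-01,
        -8.06366024e-02],
       [ 0.00000000e+00,  0.00000000e+00,  0.00000000e+00,
         1.00000000e+00]])}
0.011
```

View pics/scene0.png

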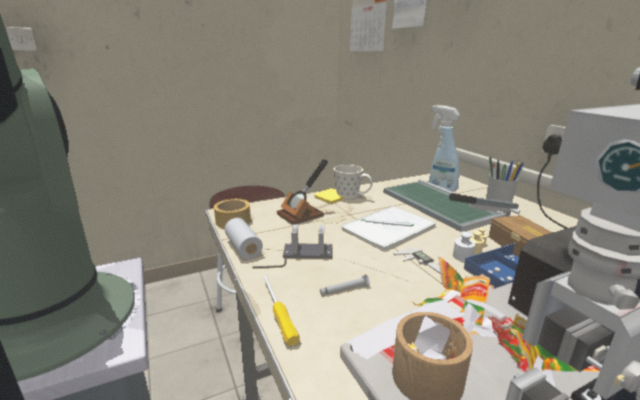

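View pics/top0.png

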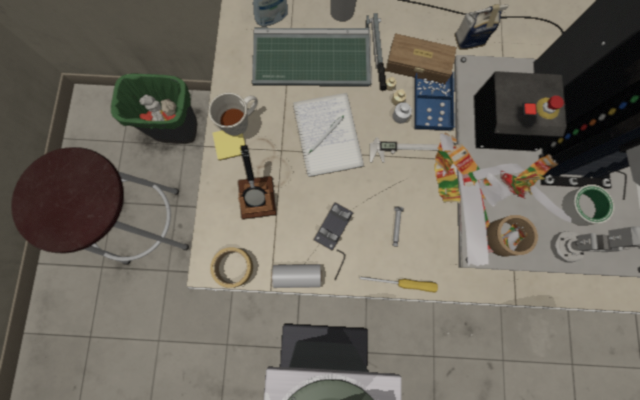

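View pics/wrist0.png

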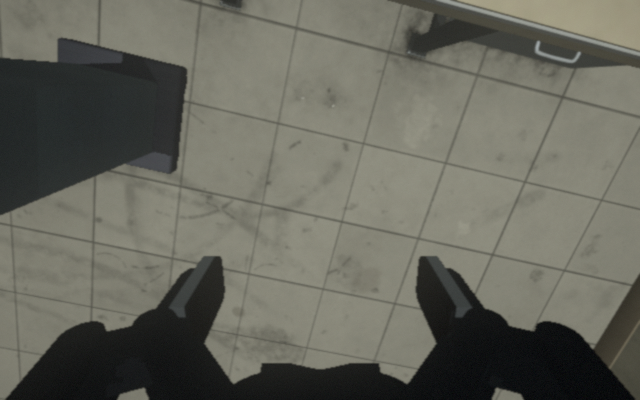

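The top picture shows the pin at about (397,225) with its head up, the V-rest at (334,226), the stand and magnifier at (257,195), the tape at (232,266) and the caliper at (410,147). Next I measure them with the networks.

```bash
cat > h.py <<'E'
import numpy as np, cv2
from workcell import observe, grab_frame, camera_info, bot, nets
from scipy.spatial.transform import Rotation as Rn
def toolT(s=None):
    s=s or observe(); T=np.eye(4); T[:3,:3]=Rn.from_euler('xyz',s['tool_rot']).as_matrix(); T[:3,3]=s['position']; return T
def cam(name,s=None):
    c=camera_info(name); f=200/np.tan(np.radians(c['fov_y']/2))
    if name=='wrist':
        M=np.linalg.inv(toolT(s)@np.array(c['tool_from_camera'])); R,t=M[:3,:3],M[:3,3]
    else: R,t=np.array(c['R']),np.array(c['t'])
    return f,c['cx'],c['cy'],R,t
def ray(C,px):
    f,cx,cy,R,t=C; d=R.T@np.array([(px[0]-cx)/f,(px[1]-cy)/f,1]); return -R.T@t,d/np.linalg.norm(d)
def atz(C,px,z):
    o,d=ray(C,px); return o+d*(z-o[2])/d[2]
def proj(C,X):
    f,cx,cy,R,t=C; p=R@np.asarray(X)+t; return np.array([cx+f*p[0]/p[2],cy+f*p[1]/p[2]])
def tri(Cs,pxs):
    A=np.zeros((3,3));b=np.zeros(3);rs=[]
    for C,p in zip(Cs,pxs):
        o,d=ray(C,p);P=np.eye(3)-np.outer(d,d);A+=P;b+=P@o;rs.append((o,P))
    X=np.linalg.solve(A,b); return X,[np.linalg.norm(P@(X-o)) for o,P in rs]
E
python3 - <<'E'
from h import *
np.set_printoptions(precision=4,suppress=True)
grab_frame('top');grab_frame('scene')
Ct,Cs=cam('top'),cam('scene')
Z=dict(pin_center=.0085,v_seat=.059,lens_center=.046,handle_center=None,pocket=.046,v_rest=0,lens_stand=0,caliper=0,tape_clear=0)
for n,z in Z.items():
    a=nets.pinpoint('top',n)[:2];b=nets.pinpoint('scene',n)[:2]
    print(n,[(x['p'],np.round(x['location'],1)) for x in a],[(x['p'],np.round(x['location'],1)) for x in b])
    if a and z is not None: print('  top@z',atz(Ct,a[0]['location'],z))
    if b and z is not None: print('  scene@z',atz(Cs,b[0]['location'],z))
    if a and b: print('  tri',*tri([Ct,Cs],[a[0]['location'],b[0]['location']]))
E
```

```text
pin_center [(0.78, array([397.3, 228.2])), (0.36, array([244.7, 159.9]))] [(0.68, array([340.8, 287.4]))]
  top@z [ 0.4987 -0.1445  0.0085]
  scene@z [ 0.4949 -0.1442  0.0085]
  tri [ 0.4971 -0.1439  0.0081] [np.float64(0.0017929772553772476), np.float64(0.0017929772553772346)]
v_seat [(0.71, array([331.6, 224.5]))] [(0.83, array([307.7, 229.1]))]
  top@z [0.4917 0.023  0.059 ]
  scene@z [0.4974 0.019  0.059 ]
  tri [0.4951 0.0218 0.0575] [np.float64(0.0033274319903626136), np.float64(0.0033274319903625533)]
lens_center [(0.57, array([258.9, 199.3])), (0.43, array([333.7, 223. ]))] [(0.57, array([297.9, 201.5]))]
  top@z [0.5459 0.203  0.046 ]
  scene@z [0.5517 0.2097 0.046 ]
  tri [0.5468 0.202  0.0494] [np.float64(0.001653110352181497), np.float64(0.0016531103521814034)]
handle_center [(0.75, array([246. , 161.7])), (0.36, array([335.6, 224.8]))] [(0.69, array([317.2, 174.8]))]
  tri [0.6205 0.2307 0.108 ] [np.float64(0.00030265205981373967), np.float64(0.00030265205981382093)]
pocket [(0.65, array([255.3, 197.3]))] [(0.59, array([302.6, 202. ]))]
  top@z [0.5504 0.2123 0.046 ]
  s
[... 412 characters left out ...]
ray([260.5, 200.3]))] [(0.57, array([294.8, 216.5]))]
  top@z [0.5528 0.2061 0.    ]
  scene@z [0.5435 0.2147 0.    ]
  tri [0.5465 0.2071 0.0037] [np.float64(0.005674829484328684), np.float64(0.005674829484328644)]
caliper [(0.62, array([406.6, 146.9]))] [(0.91, array([439.7, 273.5]))]
  top@z [ 0.7188 -0.1689  0.    ]
  scene@z [ 0.7121 -0.1793  0.    ]
  tri [ 0.7215 -0.1707 -0.0077] [np.float64(0.0001714023770051209), np.float64(0.00017140237700539657)]
tape_clear [(0.95, array([233.1, 268.8]))] [(0.97, array([233.1, 219.7]))]
  top@z [0.3763 0.2592 0.    ]
  scene@z [0.3818 0.266  0.    ]
  tri [0.3782 0.2579 0.004 ] [np.float64(0.0020260675764450574), np.float64(0.0020260675764450153)]
```

```bash
python3 - <<'E'
from h import *
np.set_printoptions(precision=4,suppress=True)
print(toolT())
for c in('top','scene'):
  C=cam(c); im=grab_frame(c)[:,:,::-1].copy()
  for n,z in(('clevis_pin',.009),('v_rest',.03),('magnifier',.1),('lens_stand',.02)):
    m=nets.silhouettes(c,n)
    if not m: print(c,n,None);continue
    k=m[0]['mask'];im[k]=im[k]//2+np.array([0,0,127],np.uint8)
    ys,xs=np.nonzero(k);P=np.c_[xs,ys].astype(float);mu=P.mean(0);w,v=np.linalg.eigh(np.cov((P-mu).T));L=np.sqrt(w[1])*1.73
    a,b=mu-v[:,1]*L,mu+v[:,1]*L
    A,B=atz(C,a,z),atz(C,b,z);print(c,n,m[0]['p'],a,b,A,B,'yaw',np.arctan2(*(B-A)[[1,0]]),np.linalg.norm(B-A))
  cv2.imwrite(f'pics/mask_{c}.png',im)
E
python3 -c "
import cv2
a=cv2.imread('pics/mask_top.png')[130:290,200:440];cv2.imwrite('pics/mt.png',cv2.resize(a,None,fx=3.3,fy=3.3))"
```

```text
[[-0.      0.2297 -0.9733  0.1436]
 [ 0.     -0.9733 -0.2297 -0.6083]
 [-1.     -0.      0.      0.2423]
 [ 0.      0.      0.      1.    ]]
top clevis_pin 0.83 [398.3021 206.0893] [394.0948 246.1321] [ 0.5554 -0.1464  0.009 ] [ 0.4533 -0.1369  0.009 ] yaw 3.0487016336184576 0.10261854640007803
top v_rest 0.67 [343.1609 207.194 ] [322.0223 245.2123] [ 0.5408 -0.0049  0.03  ] [0.4439 0.0428 0.03  ] yaw 2.6844797188064558 0.10794182792260999
top magnifier None
top lens_stand 0.77 [260.8221 176.0446] [254.0104 220.6051] [0.6119 0.2075 0.02  ] [0.4964 0.2147 0.02  ] yaw 3.0788591204959044 0.1156504041060249
scene clevis_pin None
scene v_rest 0.97 [332.2892 247.4312] [284.3021 247.3499] [ 0.5335 -0.033   0.03  ] [0.438  0.0119 0.03  ] yaw 2.702044944237978 0.10553263743839383
scene magnifier 0.79 [326.2356 160.3703] [288.2701 209.7998] [0.7226 0.3792 0.1   ] [0.464  0.0505 0.1   ] yaw -2.237433250997544 0.41824623967055113
scene lens_stand 0.58 [317.0083 213.5282] [278.8378 209.3086] [0.5898 0.1666 0.02  ] [0.505  0.2375 0.02  ] yaw 2.4451853897425946 0.11058158405534224
```

View pics/mt.png

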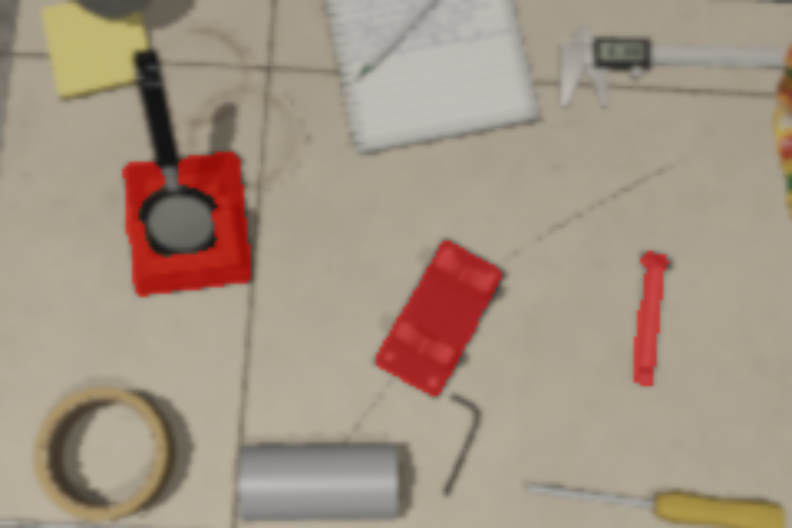

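Request:
jog_arm:
  commands:
    - [0,-28.6,-34.7,0,0,0]
    - [0,-28.6,-34.7,0,0,0]
    - [0,-28.6,-34.7,0,0,0]
    - [0,-28.6,-34.7,0,0,0]
    - [0,-28.6,-34.7,0,0,0]
    - [0,-28.6,-34.7,0,0,0]
    - [0,-28.6,-34.7,0,0,0]
    - [0,-28.6,-34.7,0,0,0]
    - [0,-28.6,-34.7,0,0,0]
    - [0,-28.6,-34.7,0,0,0]
    - [0,-28.6,-34.7,0,0,0]
    - [0,-28.6,-34.7,0,0,0]
    - [0,-28.6,-34.7,0,0,0]
    - [0,0,0,0.11,0,0]
    - [0,0,0,0.11,0,0]
    - [0,0,0,0.106,0,0]
    - [0,0,0,0,0,0]

```text
clock: 3.35
position: [0.5111, -0.1231, 0.2423]
tool_rot: [2.693, 1.566, -0.555]
force: [-0.3, -0.5, -1.0]
grip_width: 0.0853
```

```bash
cat > look.py <<'E'
from h import *
import sys
np.set_printoptions(precision=4,suppress=True)
s=observe();tag=sys.argv[1]
f=grab_frame('wrist');C=cam('wrist',s)
cv2.imwrite(f'pics/{tag}.png',f[:,:,::-1]);print(s['clock'],s['position'],s['force'],s['grip_width']);print(toolT(s)[:3,:3])
Z=dict(pin_center=.0085,v_seat=.059,lens_center=.046,handle_center=.119,pocket=.046)
for n in sys.argv[2:]:
    for x in nets.pinpoint('wrist',n)[:2]: print(n,x['p'],x['location'],atz(C,x['location'],Z[n]))
E
python3 look.py w1 pin_center v_seat
```

```text
3.35 [ 0.5111 -0.1231  0.2423] [-0.2587 -0.4665 -1.026 ] 0.08526009912270029
[[ 0.0043 -0.1057 -0.9944]
 [-0.0027 -0.9944  0.1057]
 [-1.      0.0022 -0.0046]]
pin_center 0.94 [338.9, 169.3] [ 0.4978 -0.1436  0.0085]
v_seat 0.63 [183.5, 198.7] [0.4972 0.0142 0.059 ]
```

View pics/w1.png

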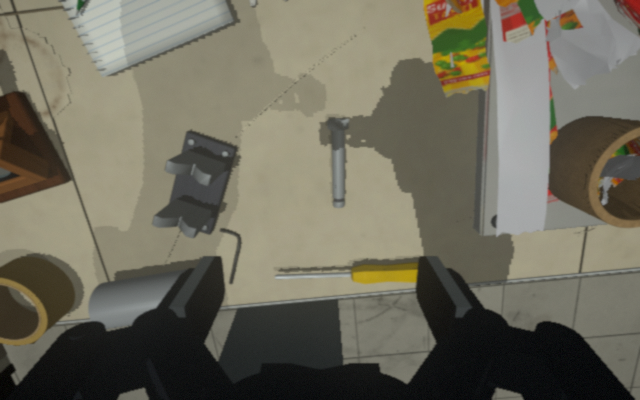

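Run:
```python
from h import *
np.set_printoptions(precision=4,suppress=True)
s=observe();C=cam('wrist',s);grab_frame('wrist')
f=cv2.imread('pics/w1.png')
cv2.imwrite('pics/w1c.png',np.hstack([cv2.resize(f[105:225,290:390],None,fx=4,fy=4),cv2.resize(f[120:240,145:245],None,fx=4,fy=4)]))
for n,z in(('clevis_pin',.009),('v_rest',.03)):
    m=nets.silhouettes('wrist',n)[0];ys,xs=np.nonzero(m['mask']);P=np.c_[xs,ys].astype(float);mu=P.mean(0);w,v=np.linalg.eigh(np.cov((P-mu).T));L=np.sqrt(w[1])*1.73
    A,B=[atz(C,mu+q*v[:,1]*L,z) for q in(-1,1)];print(n,m['p'],m['rect'],A,B,np.arctan((B-A)[1]/(B-A)[0]),np.linalg.norm(A-B))
```

```text
clevis_pin 0.95 [326.3, 112.7, 350.0, 206.7] [ 0.56   -0.1475  0.009 ] [ 0.4556 -0.1383  0.009 ] -0.08799903809238489 0.10483025737933327
v_rest 0.7 [328.0, 117.6, 349.7, 208.0] [ 0.5616 -0.1461  0.03  ] [ 0.4643 -0.1386  0.03  ] -0.07641725360101642 0.09755448804232376
```

View pics/w1c.png

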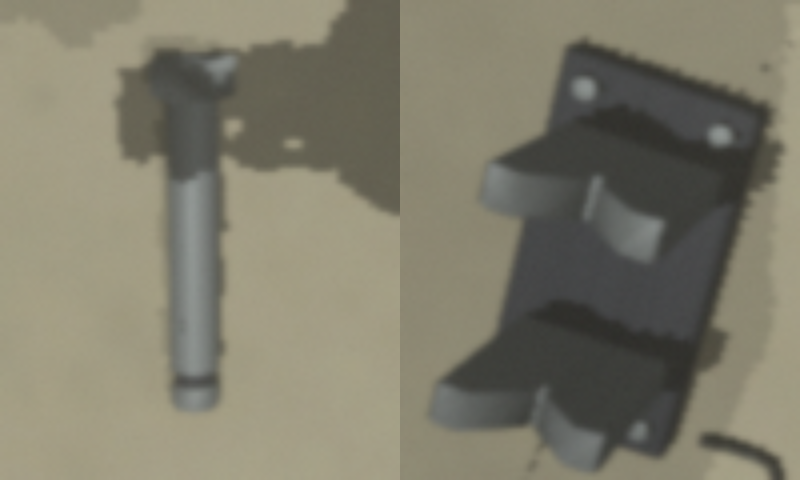

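Run:
```python
from h import *
np.set_printoptions(precision=4,suppress=True)
s=observe();C=cam('wrist',s)
for p in((338.2,117),(338.2,127),(338.7,207.5)): print(atz(C,p,.0085))
N=[atz(C,p,.05) for p in((194.5,164.5),(192,174.5),(181.2,217.5),(179.2,226.2))];print(np.array(N))
m=np.mean(N,0);d=N[0]+N[1]-N[2]-N[3];print('vseat',m,np.arctan2(d[1],d[0]),np.linalg.norm(d)/2, np.linalg.norm(N[0]-N[3]))
# base corners (z=.01)
Q=[(145+168/4,120+40/4),(145+370/4,120+110/4),(145+265/4,120+455/4)]
B=[atz(C,q,.01) for q in Q];print(B,np.arctan2(*(B[1]-B[2])[[1,0]]),np.linalg.norm(B[1]-B[2]),np.linalg.norm(B[0]-B[1]),(B[0]+B[2])/2)
```

```text
[ 0.555  -0.1483  0.0085]
[ 0.5445 -0.1474  0.0085]
[ 0.4522 -0.14    0.0085]
[[ 0.5279 -0.0011  0.05  ]
 [ 0.5181  0.0036  0.05  ]
 [ 0.4739  0.0249  0.05  ]
 [ 0.4644  0.0292  0.05  ]]
vseat [0.4961 0.0141 0.05  ] -0.447573492700227 0.05971807947301584 0.07033260260751169
[array([0.5583, 0.0147, 0.01  ]), array([ 0.534 , -0.0359,  0.01  ]), array([0.4354, 0.0135, 0.01  ])] -0.46446528489423755 0.11029878086197951 0.056155979888456095 [0.4968 0.0141 0.01  ]
```

Request:
jog_arm:
  commands:
    - [20,11,6,-0.02,0,0]
    - [30,11,6,0,0,0]
    - [45,0,0,0,0,0]
    - [45,0,0,0,0,0]
    - [30,0,0,0,0,0]
    - [0,0,0,0,0,0]
    - [0,0,0,0,0,0]

```text
clock: 4.35
position: [0.4991, -0.1472, 0.0693]
tool_rot: [2.935, 1.56, -0.283]
force: [0.2, -0.4, 0.6]
grip_width: 0.0852
```

```bash
python3 look.py w2 pin_center v_seat
```

```text
4.35 [ 0.4991 -0.1472  0.0693] [ 0.1874 -0.4129  0.609 ] 0.08520248444575632
[[ 0.01   -0.0766 -0.997 ]
 [-0.0029 -0.9971  0.0766]
 [-0.9999  0.0021 -0.0102]]
pin_center 0.75 [313.4, 222.5] [ 0.4977 -0.1431  0.0085]
```

View pics/w2.png

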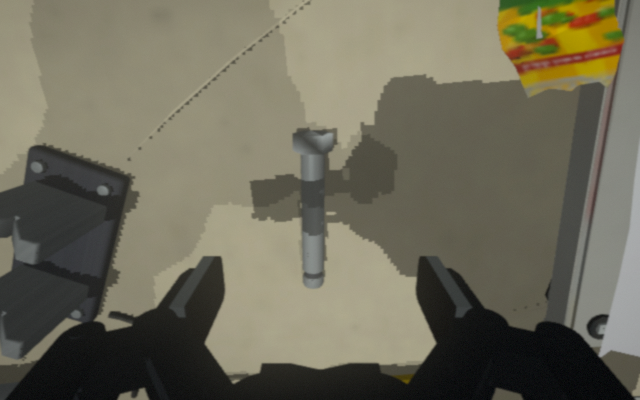

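Request:
jog_arm:
  commands:
    - [20,-2,1,0,-0.01,0]
    - [20,-2,1,0,0,0]
    - [14,0,0,0,0,0]
    - [0,0,0,0,0,0]

```text
clock: 4.9
position: [0.5025, -0.1445, 0.0207]
tool_rot: [2.839, 1.557, -0.38]
force: [-0.3, 0.2, 1.0]
grip_width: 0.0856
```

```bash
python3 look.py w3 pin_center
```

```text
4.9 [ 0.5025 -0.1445  0.0207] [-0.3195  0.2149  1.0328] 0.08563996978684532
[[ 0.0124 -0.0772 -0.9969]
 [-0.005  -0.997   0.0772]
 [-0.9999  0.004  -0.0128]]
pin_center 0.57 [314.1, 269.2] [ 0.497  -0.1411  0.0085]
```

View pics/w3.png

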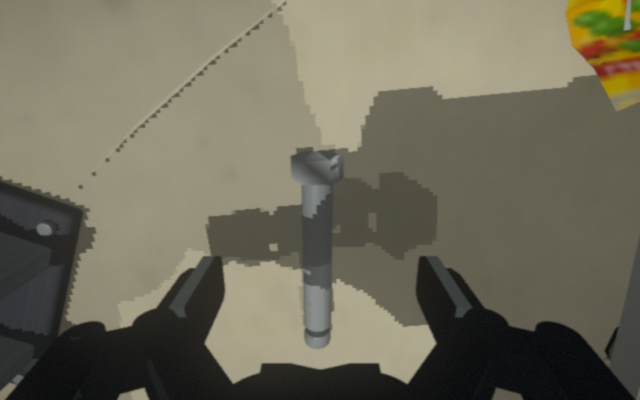

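Request:
jog_arm:
  commands:
    - [4,-0.5,3,0,-0.012,0]
    - [3,-0.5,2,0,0,0]
    - [0,0,0,0,0,0]

```text
clock: 5.3
position: [0.4988, -0.1437, 0.0164]
tool_rot: [2.242, 1.565, -0.978]
force: [-0.1, -0.3, 0.4]
grip_width: 0.0855
```

Request:
jog_arm:
  commands:
    - [3,0,1,0,0,0]
    - [0,0,0,0,0,0]

```text
clock: 5.5
position: [0.4978, -0.1437, 0.0135]
tool_rot: [2.287, 1.565, -0.933]
force: [0.5, 0.6, 0.5]
grip_width: 0.0856
```

```bash
python3 look.py w4 pin_center
```

```text
5.5 [ 0.4978 -0.1437  0.0135] [0.461 0.611 0.516] 0.08558985809806936
[[ 0.0037 -0.078  -0.9969]
 [-0.005  -0.9969  0.078 ]
 [-1.      0.0047 -0.0041]]
```

View pics/w4.png

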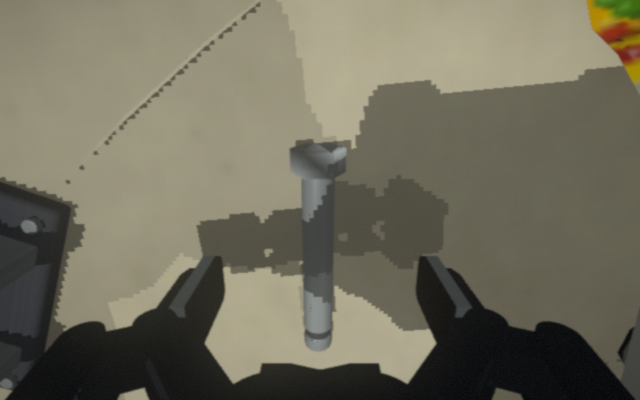

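Run:
```python
from h import *
C=cam('wrist')
print(atz(C,(318,349),.0075),atz(C,(317.5,178),.015),atz(C,(318,144),.012))
```

```text
[ 0.4498268  -0.13891598  0.0075    ] [ 0.54197371 -0.14613343  0.015     ] [ 0.55518067 -0.14739891  0.012     ]
```

Request:
jog_arm:
  commands:
    - [0,0,0,0,0,0]
    - [0,0,0,0,0,0]
    - [0,0,0,0,0,0]
    - [0,0,0,0,0,0]
    - [0,0,0,0,0,0]
    - [0,0,0,0,0,0]
    - [0,0,0,0,0,0]
    - [0,0,0,0,0,0]
    - [0,0,0,0,0,0]
    - [0,0,0,0,0,0]
  gripper: 255
  newtons: 50

```text
clock: 6.6
position: [0.4984, -0.1437, 0.014]
tool_rot: [2.389, 1.564, -0.831]
force: [-0.3, 0.8, 0.4]
grip_width: 0.0119
```

Request:
jog_arm:
  commands:
    - [-20,0,0,0,0,0]
    - [-35,0,0,0,0,0]
    - [-35,0,0,0,0,0]
    - [-30,0,0,0,0,0]
    - [0,0,0,0,0,0]
    - [0,0,0,0,0,0]

```text
clock: 7.2
position: [0.4966, -0.143, 0.1369]
tool_rot: [1.954, 1.566, -1.266]
force: [-1.1, 0.3, -2.1]
grip_width: 0.0116
```

```bash
python3 look.py w5 pin_center
```

```text
7.2 [ 0.4966 -0.143   0.1369] [-1.086   0.3131 -2.1202] 0.011617723632048518
[[ 0.0014 -0.0779 -0.997 ]
 [-0.0046 -0.9969  0.0779]
 [-1.      0.0044 -0.0018]]
pin_center 0.89 [318.4, 265.6] [ 0.4247 -0.1365  0.0085]
```

View pics/w5.png

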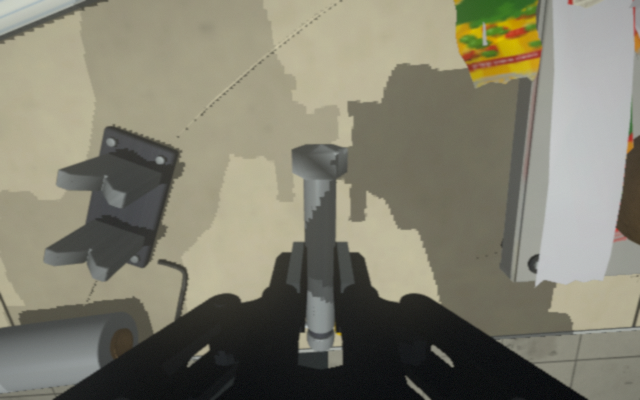

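Run:
```python
from h import *
np.set_printoptions(precision=4,suppress=True)
T=np.array(camera_info('wrist')['tool_from_camera']);f,cx,cy,_,_=cam('wrist')
for px,xx in(((320,350),.0055),((319,178),-.0015),((319,145),.0055),((318.4,265.6),.0055)):
    d=T[:3,:3]@[(px[0]-cx)/f,(px[1]-cy)/f,1];o=T[:3,3];print(o+d*(xx-o[0])/d[0])
```

```text
[ 0.0055 -0.0001  0.0487]
[-0.0015 -0.0005 -0.044 ]
[ 0.0055 -0.0005 -0.0561]
[ 0.0055 -0.0008  0.0001]
```

Request:
jog_arm:
  commands:
    - [0,-39,2.9,0,0,0]
    - [0,-39,2.9,0,0,0]
    - [0,-39,2.9,0,0,0]
    - [0,-36,2.9,0,0,0]
    - [0,0,0,0.126,0,0]
    - [0,0,0,0.126,0,0]
    - [0,0,0,0.125,0,0]
    - [0,0,0,0,0,0]
    - [0,0,0,0,0,0]

```text
clock: 8.2
position: [0.4921, 0.0165, 0.1251]
tool_rot: [0.812, 1.554, -2.794]
force: [-0.0, -0.6, -0.8]
grip_width: 0.0116
```

```bash
python3 look.py w6 v_seat
```

```text
8.2 [0.4921 0.0165 0.1251] [-0.0063 -0.5621 -0.7883] 0.01164051970102021
[[-0.0155 -0.4474 -0.8942]
 [-0.0056 -0.8943  0.4475]
 [-0.9999  0.0119  0.0113]]
v_seat 0.7 [318.0, 208.9] [0.496  0.0153 0.059 ]
```

View pics/w6.png

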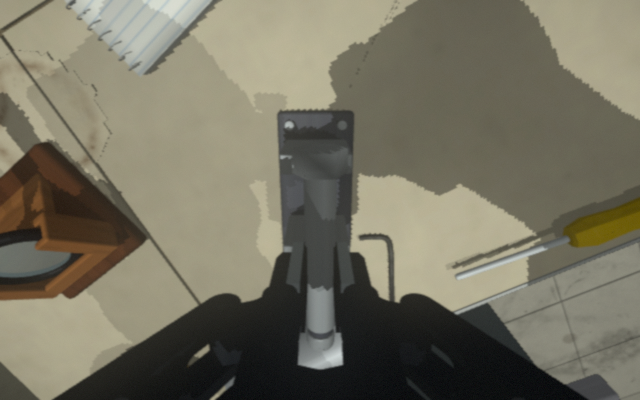

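Request:
jog_arm:
  commands:
    - [10,0,-2.5,0,0.011,-0.012]
    - [15,0,-2.5,0,0,0]
    - [12,0,0,0,0,0]
    - [0,0,0,0,0,0]
    - [0,0,0,0,0,0]

```text
clock: 8.8
position: [0.4968, 0.0132, 0.0868]
tool_rot: [-1.605, 1.57, 1.079]
force: [0.4, 0.4, -1.3]
grip_width: 0.0113
```

```bash
python3 look.py w7 v_seat
python3 - <<'E'
from h import *
cv2.imwrite('pics/s7.png',cv2.resize(grab_frame('scene')[180:280,250:370,::-1],None,fx=5,fy=5,interpolation=cv2.INTER_CUBIC))
T=toolT();p=T[:3,3]+T[:3,:3]@[.0055,0,.001];d=np.array([.4963,.0143,.059])-p;print('pin now',p,'delta tool',T[:3,:3].T@d*1000)
E
```

```text
8.8 [0.4968 0.0132 0.0868] [ 0.3507  0.3697 -1.2633] 0.011266360187090185
[[ 0.0006 -0.4418 -0.8971]
 [ 0.0011 -0.8971  0.4418]
 [-1.     -0.0013 -0.    ]]
v_seat 0.64 [316.8, 244.1] [0.4972 0.0151 0.059 ]
pin now [0.49611406 0.01375421 0.08174664] delta tool [22.74755505 -0.53091978  0.09399945]
```

View pics/w7.png

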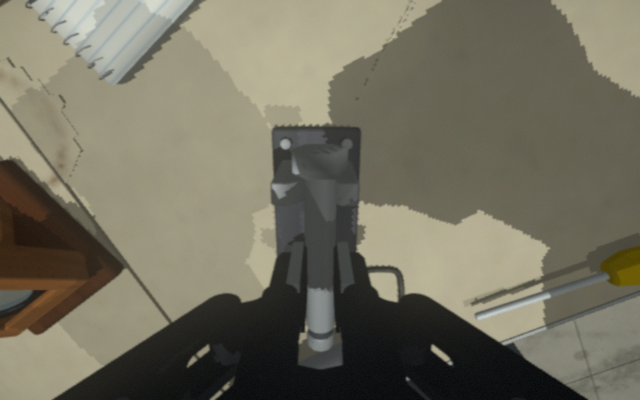

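View pics/s7.png

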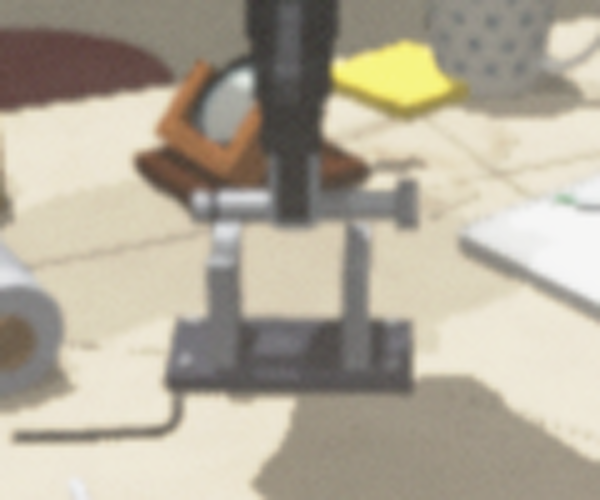

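Request:
jog_arm:
  commands:
    - [8,-0.5,0,0,0,0]
    - [8,0,0,0,0,0]
    - [3,0,0,0,0,0]
    - [0,0,0,0,0,0]
    - [0,0,0,0,0,0]

```text
clock: 9.45
position: [0.4977, 0.0141, 0.0672]
tool_rot: [-2.214, 1.568, 0.47]
force: [1.0, 0.3, -1.0]
grip_width: 0.0119
```

```bash
cat > chk.py <<'E'
from h import *
import sys
np.set_printoptions(precision=4,suppress=True)
s=observe();print(s['position'],s['force'],s['moment'])
cv2.imwrite(f'pics/{sys.argv[1]}.png',cv2.resize(grab_frame('scene')[180:280,250:370,::-1],None,fx=5,fy=5,interpolation=cv2.INTER_CUBIC))
T=toolT(s);p=T[:3,3]+T[:3,:3]@[.0055,0,.001];d=np.array([.4963,.0143,.059])-p;print(T[:3,:3],'pin now',p,'delta tool',T[:3,:3].T@d*1000)
E
python3 chk.py s8
```

```text
[0.4977 0.0141 0.0672] [ 0.9682  0.2847 -1.0095] [-0.008  -0.0176 -0.0279]
[[ 0.0027 -0.4416 -0.8972]
 [ 0.0014 -0.8972  0.4416]
 [-1.     -0.0025 -0.0018]] pin now [0.4968 0.0145 0.0617] delta tool [2.6772 0.4263 0.3451]
```

View pics/s8.png

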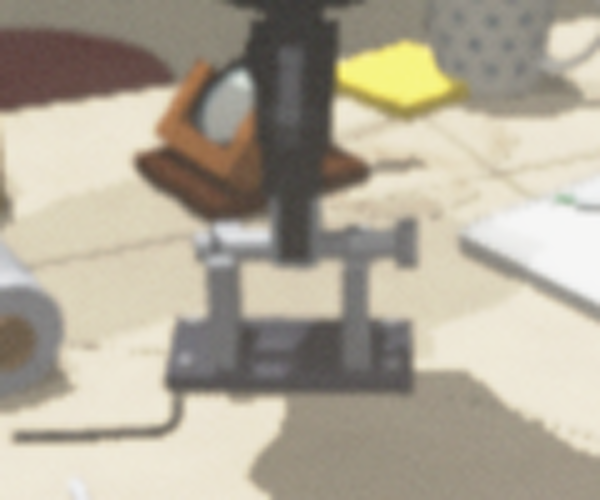

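Request:
jog_arm:
  commands:
    - [2,0.4,0.3,0,0,0]
    - [1,0,0,0,0,0]
    - [0,0,0,0,0,0]

```text
clock: 9.8
position: [0.4985, 0.0149, 0.0653]
tool_rot: [-2.253, 1.564, 0.432]
force: [-0.7, 1.2, 1.8]
grip_width: 0.0117
```

Request:
jog_arm:
  commands:
    - [0,0,0,0,0,0]
    - [0,0,0,0,0,0]
    - [0,0,0,0,0,0]
    - [0,0,0,0,0,0]
    - [0,0,0,0,0,0]
    - [0,0,0,0,0,0]
  gripper: 110

```text
clock: 10.4
position: [0.4986, 0.0145, 0.0654]
tool_rot: [-2.313, 1.564, 0.371]
force: [-0.1, 0.0, 0.2]
grip_width: 0.0491
```

```bash
python3 chk.py s9; python3 look.py w9 pin_center
```

```text
[0.4986 0.0145 0.0654] [-0.0942  0.0448  0.2201] [ 0.0163  0.0299 -0.0194]
[[ 0.0063 -0.4415 -0.8973]
 [ 0.0025 -0.8973  0.4415]
 [-1.     -0.005  -0.0046]] pin now [0.4977 0.015  0.0599] delta tool [0.8978 1.2222 0.976 ]
10.45 [0.4985 0.0146 0.0654] [ 1.0716  0.0117 -0.0227] 0.04875460291025199
[[ 0.0062 -0.4414 -0.8973]
 [ 0.0025 -0.8973  0.4414]
 [-1.     -0.005  -0.0045]]
pin_center 0.57 [316.3, 264.7] [0.4734 0.0301 0.0085]
```

View pics/s9.png

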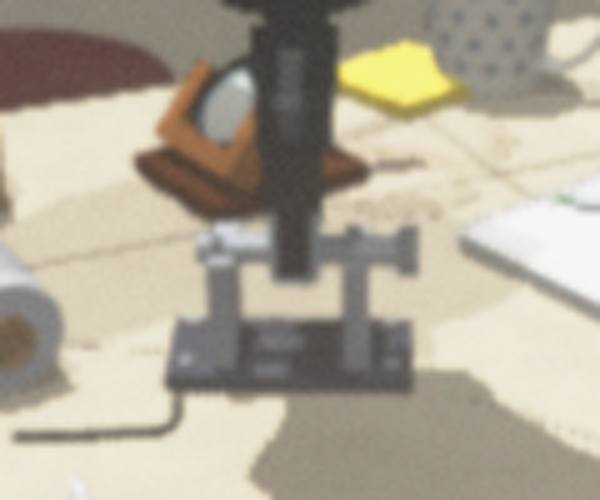

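View pics/w9.png

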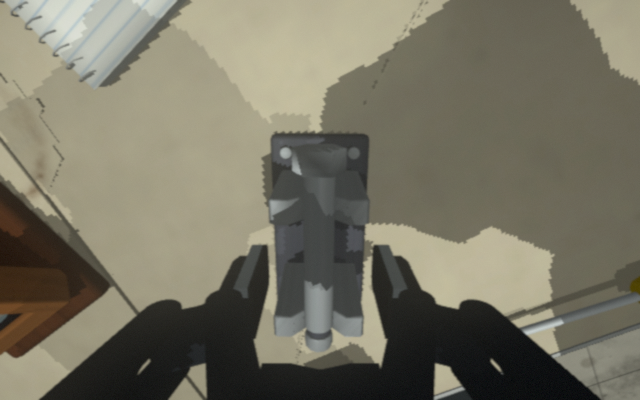

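Request:
jog_arm:
  commands:
    - [-10,0,0,0,0.005,0.005]
    - [-30,0,0,0,0,0]
    - [-40,0,0,0,0,0]
    - [-40,0,0,0,0,0]
    - [-40,0,0,0,0,0]
    - [-40,0,0,0,0,0]
    - [0,0,0,0,0,0]
    - [0,0,0,0,0,0]

```text
clock: 11.35
position: [0.4953, 0.0159, 0.2782]
tool_rot: [3.076, 1.559, -0.523]
force: [-0.6, 0.1, -0.9]
grip_width: 0.0485
```

```bash
python3 look.py w10 pin_center v_seat lens_center handle_center pocket; python3 -c "
import cv2;f=cv2.imread('pics/w10.png');cv2.imwrite('pics/w10c.png',cv2.resize(f[100:280,240:400],None,fx=3.3,fy=3.3,interpolation=cv2.INTER_CUBIC))"
```

```text
11.35 [0.4953 0.0159 0.2782] [-0.6048  0.1314 -0.8717] 0.04846995349330346
[[ 0.0106 -0.4412 -0.8973]
 [-0.0061 -0.8974  0.4412]
 [-0.9999  0.0008 -0.0122]]
pin_center 0.88 [320.6, 160.7] [0.4885 0.0182 0.0085]
v_seat 0.92 [320.0, 163.1] [0.4962 0.0153 0.059 ]
lens_center 0.59 [141.9, 194.1] [0.551  0.2149 0.046 ]
handle_center 0.93 [51.2, 159.7] [0.6159 0.2214 0.119 ]
pocket 0.73 [139.2, 197.8] [0.5487 0.2203 0.046 ]
```

View pics/w10.png

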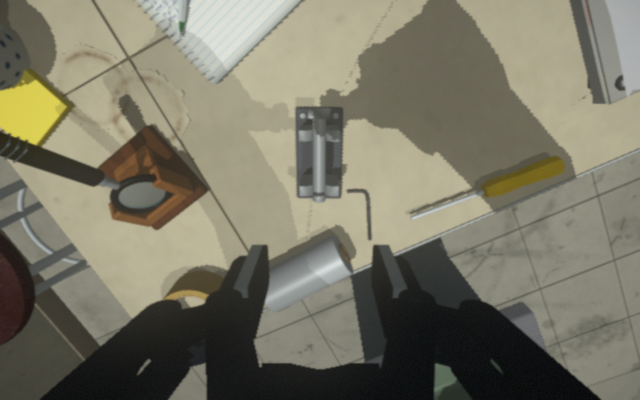

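View pics/w10c.png

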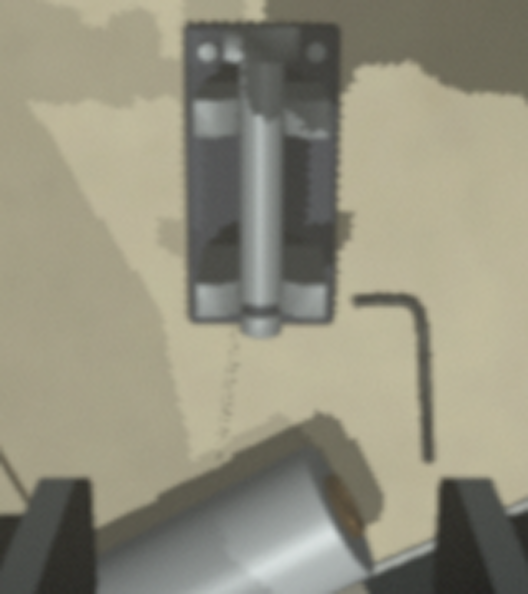

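Run:
```python
from h import *
np.set_printoptions(precision=4,suppress=True)
C=cam('wrist');ax=np.array([np.cos(-.455),np.sin(-.455),0])
P=lambda y,z:atz(C,(319.8,100+y/3.3),z)
for n,y,z in(('tail',337,.057),('shoulder',58,.066),('u1f',318,.062),('u1b',283,.062),('u2f',133,.062),('u2b',97,.062)): p=P(y,z);print(n,p,p@ax*1000)
```

```text
tail [0.4556 0.0349 0.057 ] 393.87265367418763
shoulder [ 0.5388 -0.006   0.066 ] 486.6195967558648
u1f [0.4631 0.0312 0.062 ] 402.2602328883777
u1b [0.4739 0.0259 0.062 ] 414.2958486899933
u2f [0.5178 0.0043 0.062 ] 463.2616236587122
u2b [ 0.5278 -0.0006  0.062 ] 474.42016554922736
```

Run:
```python
from h import *
np.set_printoptions(precision=4,suppress=True)
s=observe();print(s['qpos'],s['position'])
grab_frame('top');C=cam('top')
m=nets.silhouettes('top','lens_stand')[0];k=m['mask'].astype(np.uint8)
c=max(cv2.findContours(k,0,2)[0],key=cv2.contourArea);print(cv2.minAreaRect(c),m['rect'])
for q in cv2.boxPoints(cv2.minAreaRect(c)):print(q,atz(C,q,.015))
for n in('handle_center','magnifier','lens_center','pocket','pin_center'):
  for cc in('top','scene'):
    if n=='handle_center' and cc=='scene': grab_frame('scene')
    print(n,cc,[(x['p'],x['location']) for x in nets.pinpoint(cc,n)[:2]])
f=grab_frame('top');cv2.imwrite('pics/t11.png',cv2.resize(f[130:230,220:300,::-1],None,fx=6,fy=6,interpolation=cv2.INTER_CUBIC))
f=cv2.imread('pics/w10.png');cv2.imwrite('pics/w11.png',cv2.resize(f[100:240,0:220],None,fx=3.6,fy=3.6,interpolation=cv2.INTER_CUBIC))
```

```text
[-0.1052  0.2728 -0.0629  1.8965  0.0295  0.9671 -2.21  ] [0.495  0.0158 0.2762]
((256.3908386230469, 197.18121337890625), (40.5081787109375, 37.46841049194336), 82.40535736083984) [239.9, 173.3, 277.0, 220.9]
[235.1441 179.5808] [0.6002 0.2731 0.015 ]
[272.2838 174.6288] [0.6186 0.1793 0.015 ]
[277.6376 214.7816] [0.5151 0.1577 0.015 ]
[240.4978 219.7336] [0.4975 0.2495 0.015 ]
handle_center top [(0.83, [246.0, 159.3])]
handle_center scene [(0.74, [314.2, 173.7])]
magnifier top [(0.8, [252.8, 200.5]), (0.49, [247.6, 160.5])]
magnifier scene [(0.92, [295.7, 202.9])]
lens_center top [(0.74, [256.8, 196.4])]
lens_center scene [(0.71, [298.0, 200.1])]
pocket top [(0.18, [255.3, 197.2])]
pocket scene [(0.76, [299.8, 197.6])]
pin_center top [(0.32, [254.5, 196.4])]
pin_center scene [(0.8, [306.3, 229.3])]
```

View pics/t11.png

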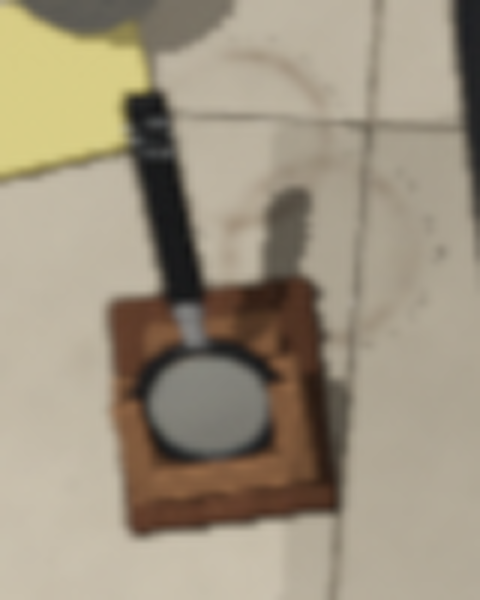

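View pics/w11.png

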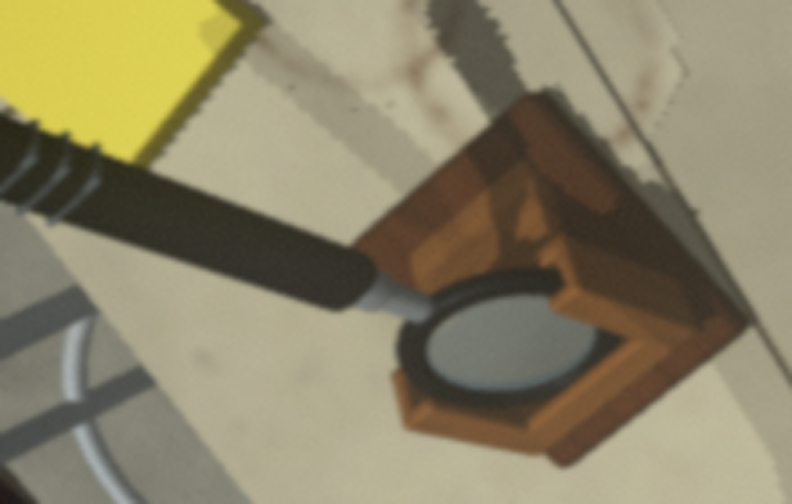

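Request:
jog_arm:
  commands:
    - [0,0,0,-0.133,0,0]
    - [0,0,0,-0.133,0,0]
    - [0,0,0,-0.133,0,0]
    - [0,0,0,-0.133,0,0]
    - [0,0,0,-0.133,0,0]
    - [0,-36,-13,0,0,0]
    - [0,-36,-13,0,0,0]
    - [0,-36,-13,0,0,0]
    - [0,-36,-13,0,0,0]
    - [0,-36,-13,0,0,0]
    - [0,0,0,0,0.145,0]
    - [0,0,0,0,0.145,0]
    - [0,0,0,0,0.145,0]
    - [0,0,0,0,0,0]
    - [0,0,0,0,0,0]
  gripper: 60

```text
clock: 13.85
position: [0.5167, 0.2148, 0.2744]
tool_rot: [3.134, 1.118, 0.233]
force: [0.6, 0.6, 0.0]
grip_width: 0.0655
```

```bash
python3 look.py w12 lens_center handle_center pocket; python3 -c "
from h import *
print(observe()['qpos'])"
```

```text
13.85 [0.5167 0.2148 0.2744] [0.6154 0.5811 0.0398] 0.06548788144620724
[[ 0.4257  0.2376 -0.8731]
 [ 0.101  -0.9714 -0.215 ]
 [-0.8992  0.0033 -0.4375]]
lens_center 0.62 [326.6, 224.1] [0.5485 0.2138 0.046 ]
handle_center 0.78 [328.5, 149.7] [0.6138 0.2295 0.119 ]
pocket 0.36 [470.4, 305.6] [0.4992 0.039  0.046 ]
[-0.44563437  0.20589362 -0.16076018  2.09169198  0.44006423  0.45697985
 -2.28659244]
```

View pics/w12.png

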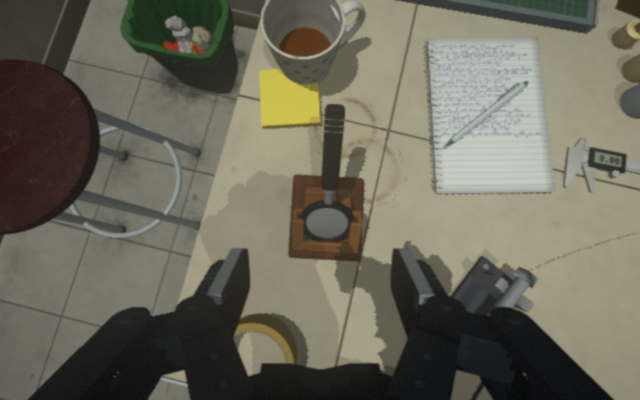

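Run:
```python
import cv2
f=cv2.imread('pics/w12.png');a=cv2.resize(f[90:270,270:390],None,fx=3.3,fy=3.3,interpolation=cv2.INTER_CUBIC)
f=cv2.imread('pics/scene0.png');b=cv2.resize(f[150:230,270:340],None,fx=5.7,fy=5.7,interpolation=cv2.INTER_CUBIC);print(a.shape,b.shape)
b=cv2.copyMakeBorder(b,0,a.shape[0]-b.shape[0],0,0,0);cv2.imwrite('pics/cmp.png',cv2.hconcat([a,b]))
```

```text
(594, 396, 3) (456, 399, 3)
```

View pics/cmp.png

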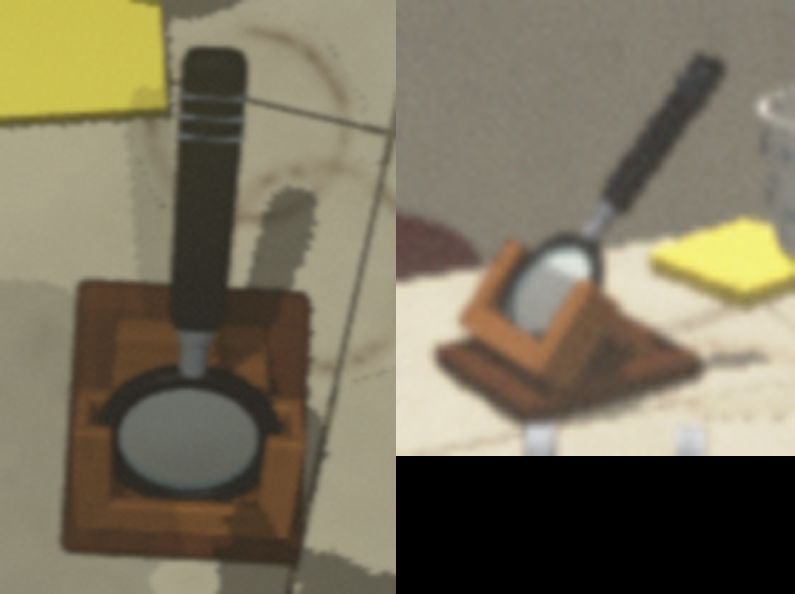

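```bash
cat > fit.py <<'E'
from h import *
from scipy.optimize import least_squares
np.set_printoptions(precision=4,suppress=True)
s=dict(position=[0.5167,0.2148,0.2744],tool_rot=None)
R=np.array([[0.4257,0.2376,-0.8731],[0.101,-0.9714,-0.215],[-0.8992,0.0033,-0.4375]])
s['tool_rot']=Rn.from_matrix(R).as_euler('xyz')
O=[('wrist',[(327.6,222.7),(330.6,189.4),(335.2,105.2)]),('scene',[(297.4,200.9),(309.3,185.6),(324.7,160.2)]),('top',[(254.7,197.5),(250.3,180),(243.8,146.2)])]
Cm={n:cam(n,s) for n,_ in O}
el=np.radians(50)
def pts(p):
    u=np.array([np.cos(p[3]),np.sin(p[3]),0]);a=u*np.cos(el)+np.array([0,0,np.sin(el)])
    return [np.array(p[:3])+a*q for q in(0,.049,.141)]
def res(p,ns):
    r=[]
    for n,px in O:
        if n in ns: 
            for X,q in zip(pts(p),px): r+=list((proj(Cm[n],X)-q)*(1 if n=='wrist' else 1.3))
    return r
for ns in(('wrist',),('wrist','top','scene'),('top','scene')):
    q=least_squares(res,[.55,.213,.046,.2],args=(ns,));print(ns,q.x,'handle',pts(q.x)[0]+(pts(q.x)[2]-pts(q.x)[0])*95/141,np.round(q.fun,1))
E
python3 fit.py
```

```text
('wrist',) [0.5498 0.2128 0.0587 0.2032] handle [0.6096 0.2252 0.1314] [ 0.4 -0.  -0.5  0.   0.2  0. ]
('wrist', 'top', 'scene') [0.5529 0.2135 0.0456 0.1905] handle [0.6128 0.2251 0.1184] [ 0.1 -2.3 -0.5 -1.2  0.8  2.5  0.5  0.3 -2.9  0.7 -0.5 -2.5  0.3 -1.5
  1.   0.1 -0.8  0.2]
('top', 'scene') [0.5534 0.2153 0.0438 0.1559] handle [0.6137 0.2248 0.1166] [ 0.4  0.7 -2.7  1.3  0.2 -1.6 -0.5 -1.7  0.8 -0.1  0.2 -0. ]
```

Request:
jog_arm:
  commands:
    - [0,0,0,0.036,0.07,0.017]
    - [22,2,-1,0,0,0]
    - [22,2,-1,0,0,0]
    - [22,2,-1,0,0,0]
    - [20,2,-1,0,0,0]
    - [0,0,0,0,0,0]
    - [0,0,0,0,0,0]

```text
clock: 14.75
position: [0.5725, 0.2128, 0.2003]
tool_rot: [3.13, 1.05, 0.18]
force: [-0.5, -0.5, 0.9]
grip_width: 0.0653
```

```bash
cat > g.py <<'E'
from h import *
import sys
np.set_printoptions(precision=4,suppress=True)
s=observe();T=toolT(s);R=T[:3,:3]
H=np.array([.611,.2255,.119])
print('tool coords of handle (mm)',R.T@(H-T[:3,3])*1000,'yaw',np.arctan2(-R[1,2],-R[0,2]),'pitch',np.degrees(np.arcsin(-R[2,2])),'y.z',R[2,1],s['qpos'],s['force'])
E
python3 g.py;python3 look.py w13 lens_center handle_center
```

```text
tool coords of handle (mm) [90.4515 -5.622   5.5632] yaw 0.19312100520008346 pitch 29.829798616813516 y.z 0.005563242909457089 [-0.6983  0.3933  0.1921  2.1179  0.6145  0.1781 -2.4996] [-0.4893 -0.4658  0.9404]
14.75 [0.5725 0.2128 0.2003] [-0.4893 -0.4658  0.9404] 0.06532919986985818
[[ 0.4894  0.1888 -0.8514]
 [ 0.0892 -0.982  -0.1665]
 [-0.8675  0.0056 -0.4974]]
lens_center 0.67 [311.9, 291.6] [0.5502 0.2148 0.046 ]
handle_center 0.74 [309.8, 205.2] [0.6142 0.2276 0.119 ]
```

View pics/w13.png

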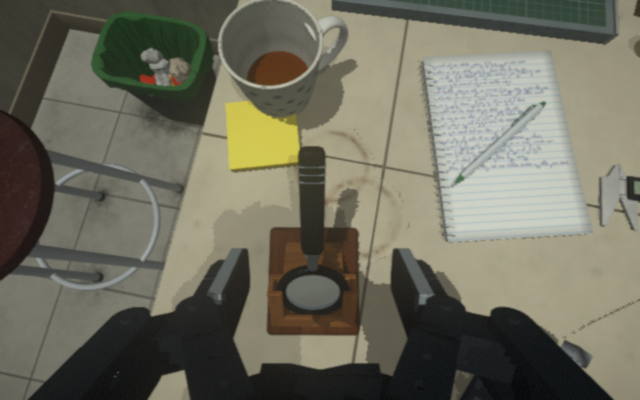

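Request:
jog_arm:
  commands:
    - [-10,0,0,0,-0.14,0]
    - [0,0,0,0,-0.145,0]
    - [0,0,0,0,-0.145,0]
    - [0,-2,-20,0,0,0]
    - [0,-2,-20,0,0,0]
    - [0,0,0,0,0,0]
    - [0,0,0,0,0,0]

```text
clock: 15.6
position: [0.611, 0.2216, 0.2157]
tool_rot: [3.075, 1.351, 0.119]
force: [-0.0, -0.7, -0.1]
grip_width: 0.0655
```

```bash
python3 g.py;python3 look.py w14 lens_center handle_center
```

```text
tool coords of handle (mm) [94.4673 -5.1879 20.3526] yaw 0.18682067058530624 pitch 12.57743064854282 y.z 0.014518124693030182 [-0.3051  0.5008 -0.2405  1.7408  0.2986  0.728  -2.0962] [-0.0243 -0.6963 -0.0931]
15.6 [0.611  0.2216 0.2157] [-0.0243 -0.6963 -0.0931] 0.06546472488716622
[[ 0.2167  0.1825 -0.959 ]
 [ 0.0258 -0.9831 -0.1813]
 [-0.9759  0.0145 -0.2178]]
handle_center 0.97 [310.1, 220.8] [0.6152 0.2283 0.119 ]
```

View pics/w14.png

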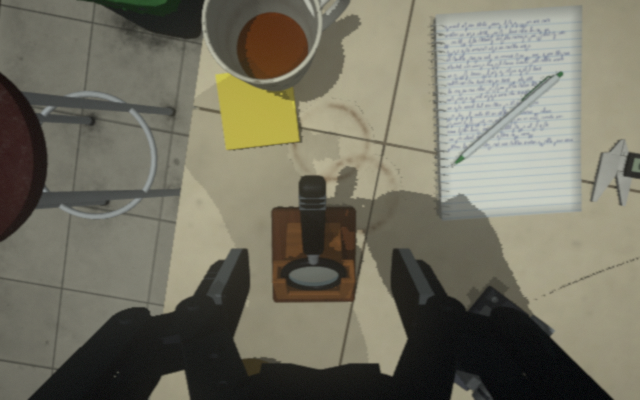

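Request:
jog_arm:
  commands:
    - [20,-3,9,0,0,0]
    - [20,-3,9,0,0,0]
    - [20,0,0,0,0,0]
    - [20,0,0,0,0,0]
    - [0,0,0,0,0,0]
    - [0,0,0,0,0,0]

```text
clock: 16.35
position: [0.6063, 0.2276, 0.133]
tool_rot: [3.072, 1.35, 0.12]
force: [0.5, 0.6, 1.1]
grip_width: 0.0653
```

```bash
python3 g.py;python3 look.py w15 lens_center handle_center
```

```text
tool coords of handle (mm) [14.5754  2.7284 -1.0261] yaw 0.1912085565527007 pitch 12.640452084055157 y.z 0.015189341467771178 [-0.3534  0.6038 -0.1926  1.8115  0.3662  0.5574 -2.1773] [0.4811 0.5734 1.115 ]
16.35 [0.6063 0.2276 0.133 ] [0.4811 0.5734 1.115 ] 0.06526249418444376
[[ 0.2178  0.1867 -0.958 ]
 [ 0.0263 -0.9823 -0.1854]
 [-0.9756  0.0152 -0.2188]]
lens_center 0.88 [321.4, 310.1] [0.5496 0.2144 0.046 ]
handle_center 0.9 [324.4, 242.5] [0.6165 0.2271 0.119 ]
```

View pics/w15.png

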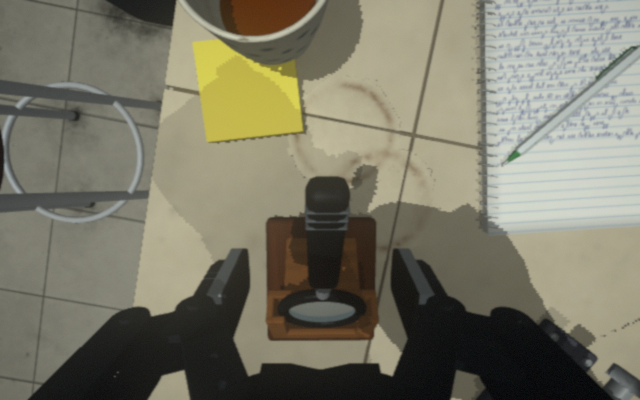

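Request:
jog_arm:
  commands:
    - [9,0.6,-2,0,0,0]
    - [8,0.5,-1,0,0,0]
    - [0,0,0,0,0,0]
    - [0,0,0,0,0,0]

```text
clock: 16.9
position: [0.6149, 0.2275, 0.118]
tool_rot: [3.077, 1.346, 0.124]
force: [0.5, -0.4, 0.2]
grip_width: 0.0656
```

```bash
python3 g.py;python3 look.py w16 lens_center handle_center
```

```text
tool coords of handle (mm) [-1.8751  1.2046  3.9201] yaw 0.19015542774981475 pitch 12.847962502484725 y.z 0.014396181546261183 [-0.3546  0.6341 -0.1828  1.8016  0.3767  0.5328 -2.1817] [ 0.4596 -0.4431  0.1897]
16.9 [0.6149 0.2275 0.118 ] [ 0.4596 -0.4431  0.1897] 0.06557428748144352
[[ 0.2211  0.1858 -0.9574]
 [ 0.0275 -0.9825 -0.1843]
 [-0.9749  0.0144 -0.2224]]
lens_center 0.6 [316.0, 331.7] [0.5497 0.2168 0.046 ]
handle_center 0.67 [321.1, 267.9] [0.6171 0.2274 0.119 ]
```

View pics/w16.png

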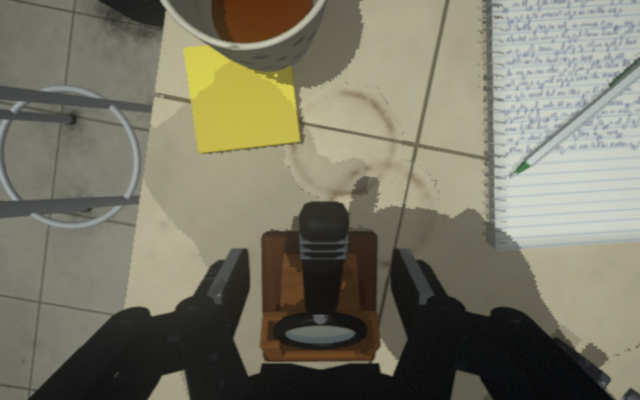

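Request:
jog_arm:
  commands:
    - [3,0,0,0,0,-0.015]
    - [0,0,0,0,0,0]
    - [0,0,0,0,0,0]

```text
clock: 17.35
position: [0.6157, 0.2277, 0.1155]
tool_rot: [-3.133, 1.346, 0.199]
force: [-0.3, -0.3, -1.2]
grip_width: 0.0652
```

Request:
jog_arm:
  commands:
    - [0,0,0,0,0,0]
    - [0,0,0,0,0,0]
    - [0,0,0,0,0,0]
    - [0,0,0,0,0,0]
    - [0,0,0,0,0,0]
    - [0,0,0,0,0,0]
    - [0,0,0,0,0,0]
    - [0,0,0,0,0,0]
  gripper: 255
  newtons: 60

```text
clock: 18.15
position: [0.6157, 0.2274, 0.1157]
tool_rot: [-3.135, 1.346, 0.197]
force: [-0.1, 0.5, 0.1]
grip_width: 0.0167
```

```bash
python3 g.py;python3 look.py w17 lens_center handle_center
```

```text
tool coords of handle (mm) [-4.3005  1.0103  4.1671] yaw 0.19025253208439727 pitch 12.897857726722505 y.z -0.0013823700263966981 [-0.3356  0.6378 -0.1971  1.8034  0.3678  0.5204 -2.1652] [-0.1376  0.4645  0.0687]
18.15 [0.6157 0.2274 0.1157] [-0.1376  0.4645  0.0687] 0.01666899055074127
[[ 0.2189  0.1894 -0.9572]
 [ 0.0436 -0.9819 -0.1843]
 [-0.9748 -0.0014 -0.2232]]
lens_center 0.62 [320.6, 335.9] [0.5493 0.2142 0.046 ]
handle_center 0.63 [318.3, 273.3] [0.616  0.2282 0.119 ]
```

View pics/w17.png

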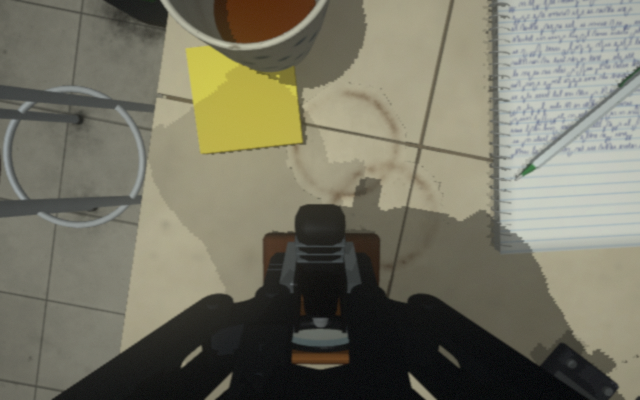

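Request:
jog_arm:
  commands:
    - [-6,0,-8,0,0,0]
    - [-6,0,-8,0,0,0]
    - [0,0,0,0,0,0]

```text
clock: 18.6
position: [0.6297, 0.2304, 0.1325]
tool_rot: [-3.134, 1.345, 0.198]
force: [0.2, 0.8, -1.4]
grip_width: 0.0166
```

```bash
cat > wd.py <<'E'
from h import *
np.set_printoptions(precision=4,suppress=True)
s=observe();T=toolT(s);R=T[:3,:3]
a=np.array([.63,.1277,.766]);d=s['position']-np.array([.6157,.2274,.1157]);k=d@a
print('along',k*1000,'off mm (world)',(d-k*a)*1000,'a in tool',R.T@a,'off tool',R.T@(d-k*a)*1000,s['force'],s['moment'],s['grip_width'])
print(np.arcsin(-R[2,2]),R[2,1])
E
python3 wd.py
```

```text
along 22.03978709019766 off mm (world) [ 0.0893  0.1958 -0.105 ] a in tool [-0.603  -0.0072 -0.7977] off tool [ 0.1305 -0.1752 -0.0981] [ 0.1552  0.8152 -1.3828] [-0.0215  0.2387 -0.0385] 0.016552288537916914
0.22530732697545533 -0.001744121661987466
```

Request:
jog_arm:
  commands:
    - [-9,0,-12,0,0,0]
    - [-9,0,-12,0,0,0]
    - [-9,0,-12,0,0,0]
    - [-9,0,-12,0,0,0]
    - [-15,0,-6,0,0,0]
    - [-20,0,0,0,0,0]
    - [0,0,0,0,0,0]
    - [0,0,0,0,0,0]

```text
clock: 19.4
position: [0.6678, 0.2372, 0.2169]
tool_rot: [-3.13, 1.346, 0.201]
force: [0.3, -0.3, -1.8]
grip_width: 0.0168
```

```bash
python3 wd.py; python3 look.py w18 lens_center handle_center
python3 - <<'E'
from h import *
a=grab_frame('scene')[100:280,230:400,::-1];b=grab_frame('top')[110:270,200:350,::-1]
a=cv2.resize(a,None,fx=2.4,fy=2.4);b=cv2.resize(b,(a.shape[1],a.shape[0]));cv2.imwrite('pics/st18.png',cv2.hconcat([a,b])[:,:800]);print(observe()['qpos'])
E
```

```text
along 111.5797504277663 off mm (world) [-18.18    -4.4738  15.7034] a in tool [-0.6036 -0.0085 -0.7972] off tool [-19.4749   0.9215  14.7311] [ 0.2682 -0.3195 -1.7904] [-0.0797  0.2216  0.01  ] 0.016820698803538717
0.2245444527350203 -0.002637083592825884
19.4 [0.6678 0.2372 0.2169] [ 0.2682 -0.3195 -1.7904] 0.016820698803538717
[[ 0.2182  0.1887 -0.9575]
 [ 0.0445 -0.982  -0.1834]
 [-0.9749 -0.0026 -0.2227]]
handle_center 0.63 [321.1, 271.7] [0.6356 0.2303 0.119 ]
[-0.27716287  0.58818009 -0.26149968  1.58467426  0.29162995  0.78768113
 -2.04782327]
```

View pics/w18.png

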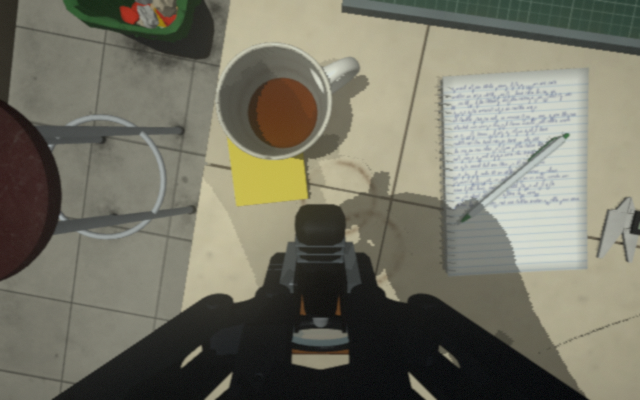

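View pics/st18.png

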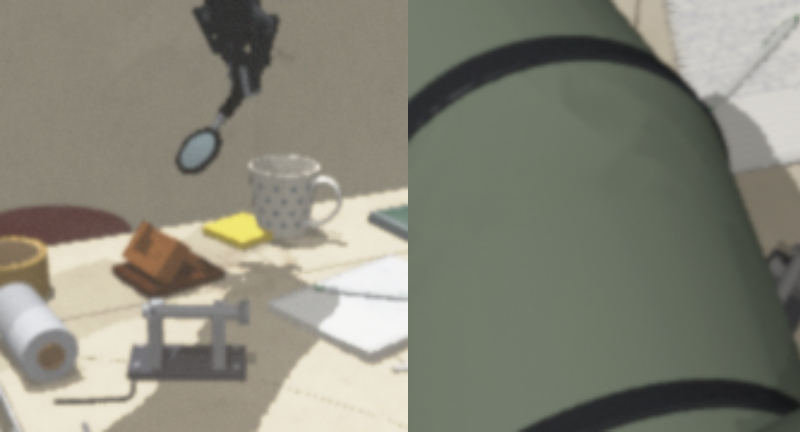

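Request:
jog_arm:
  commands:
    - [-4.4,31,18.8,0,0,0]
    - [-4.4,31,18.8,0,0,0]
    - [-4.4,31,18.8,0,0,0]
    - [-4.4,31,18.8,0,0,0]
    - [-4.4,31,18.8,0,0,0]
    - [-4.4,31,18.8,0,0,0]
    - [0,0,0,0,-0.145,0]
    - [0,0,0,0,-0.145,0]
    - [0,0,0,0,-0.145,0]
    - [0,0,0,0,0,0]

```text
clock: 20.65
position: [0.5793, 0.0232, 0.2104]
tool_rot: [-0.013, 1.334, -2.964]
force: [-1.2, 0.4, -2.5]
grip_width: 0.0165
```

```bash
cat > L.py <<'E'
from h import *
np.set_printoptions(precision=4,suppress=True)
R0=np.array([[0.2189,0.1894,-0.9572],[0.0436,-0.9819,-0.1843],[-0.9748,-0.0014,-0.2232]]);p0=np.array([.6157,.2274,.1157])
yaw=.2;u=np.array([np.cos(yaw),np.sin(yaw),0]);c,sn=np.cos(np.radians(50)),np.sin(np.radians(50));a=c*u+[0,0,sn]
l=R0.T@(np.array([.5505,.2138,.046])-p0);at=R0.T@a;nt=R0.T@(-sn*u+[0,0,c])
s=observe();T=toolT(s);R=T[:3,:3]
if __name__=='__main__':
    print('lens in tool',l,'axis',at,'n',nt)
    print('t',s['clock'],'pos',s['position'],'pitch',np.degrees(np.arcsin(-R[2,2])),'yz',R[2,1],'q',s['qpos'],'F',s['force'],s['grip_width'])
    X=T[:3,3]+R@l;A=R@at;N=R@nt
    print('lens world',X,'handle dir',A,'normal',N)
    print('R',R);d=np.array([.4963,.0143,.129])-X;print('need world',d,'tool',R.T@d*1000)
    # rotation to make N vertical, rotvec in tool axes
    print('rot tool',R.T@np.cross(N,[0,0,1]))
E
python3 L.py
```

```text
lens in tool [0.0531 0.0011 0.0805] axis [-0.6033 -0.0071 -0.7975] n [-0.7976  0.0063  0.6032]
t 20.65 pos [0.5793 0.0232 0.2104] pitch -13.585664723451771 yz -0.0030315086252269974 q [ 0.0448  0.6216 -0.2967  1.5471  0.1706  1.2386 -1.6754] F [-1.1667  0.3646 -2.542 ] 0.01645220889402322
lens world [0.4904 0.0051 0.1777] handle dir [0.8993 0.1789 0.3991] normal [-0.3901 -0.0843  0.9169]
R [[-0.2312  0.1887 -0.9544]
 [-0.0414 -0.982  -0.1841]
 [-0.972  -0.003   0.2349]]
need world [ 0.0059  0.0092 -0.0487] tool [ 45.6162  -7.8119 -18.7582]
rot tool [ 0.0033 -0.399   0.0086]
```

Request:
jog_arm:
  commands:
    - [0,0,0,0,-0.137,0.003]
    - [0,0,0,0,-0.137,0.003]
    - [0,0,0,0,-0.137,0.003]
    - [0,0,0,0,0,0]
    - [0,0,0,0,0,0]

```text
clock: 21.15
position: [0.5788, 0.023, 0.2069]
tool_rot: [0.01, 0.917, -2.94]
force: [-0.7, -0.7, -0.6]
grip_width: 0.0166
```

```bash
python3 L.py; python3 look.py w19 lens_center pin_center v_seat
python3 - <<'E'
from h import *
for c in('scene','top'):
    f=grab_frame(c);cv2.imwrite(f'pics/{c}19.png',f[:,:,::-1])
    for n in('lens_center','handle_center','pin_center'): print(c,n,[(x['p'],x['location']) for x in nets.pinpoint(c,n)[:2]])
f=cv2.imread('pics/scene19.png');cv2.imwrite('pics/s19c.png',cv2.resize(f[110:270,230:390],None,fx=3.7,fy=3.7,interpolation=cv2.INTER_CUBIC))
E
```

```text
lens in tool [0.0531 0.0011 0.0805] axis [-0.6033 -0.0071 -0.7975] n [-0.7976  0.0063  0.6032]
t 21.15 pos [0.5788 0.023  0.2069] pitch -37.44285715765527 yz 0.005914382159910539 q [-0.0287  0.8682 -0.2497  1.2154  0.1581  1.7345 -1.6634] F [-0.675  -0.6874 -0.634 ] 0.016556929176357656
lens world [0.4847 0.0035 0.2137] handle dir [ 0.9799  0.1995 -0.006 ] normal [0.0059 0.0007 1.    ]
R [[-0.5957  0.1925 -0.7798]
 [-0.1217 -0.9813 -0.1493]
 [-0.7939  0.0059  0.608 ]]
need world [ 0.0116  0.0108 -0.0847] tool [ 58.9621  -8.8975 -62.1763]
rot tool [0.0003 0.006  0.0003]
21.15 [0.5788 0.023  0.2069] [-0.675  -0.6874 -0.634 ] 0.016556929176357656
[[-0.5957  0.1925 -0.7798]
 [-0.1217 -0.9813 -0.1493]
 [-0.7939  0.0059  0.608 ]]
lens_center 0.61 [87.9, 151.4] [0.4377 0.2222 0.046 ]
pin_center 0.88 [309.1, 151.0] [0.4356 0.0063 0.0085]
v_seat 0.94 [309.8, 146.7] [0.498  0.0156 0.059 ]
scene lens_center [(0.56, [302.0, 163.7]), (0.46, [234.1, 221.1])]
scene handle_center [(0.59, [340.4, 162.1])]
scene pin_center [(0.78, [307.2, 227.7])]
top lens_center []
top handle_center [(0.46, [258.2, 201.3])]
top pin_center []
```

View pics/w19.png

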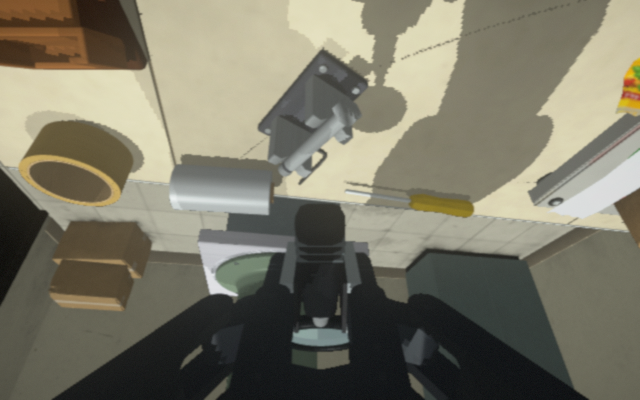

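View pics/s19c.png

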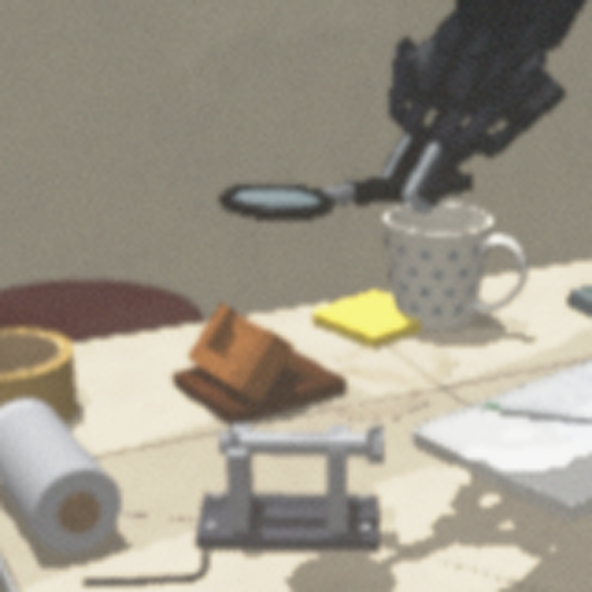

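View pics/top19.png

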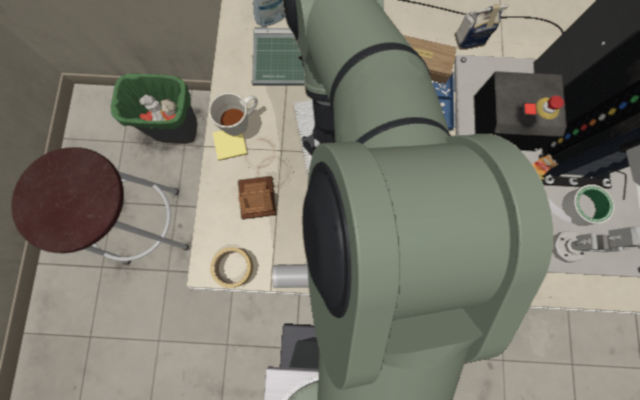

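```bash
cat > rim.py <<'E'
from L import *
import sys
X=T[:3,3]+R@l;A=R@at;N=R@nt;B=np.cross(N,A)
C=cam('scene');f=grab_frame('scene')[:,:,::-1].copy();x0,y0,k=250,120,5
im=cv2.resize(f[y0:y0+110,x0:x0+120],None,fx=k,fy=k,interpolation=cv2.INTER_CUBIC)
for off in(-.0045,.0045):
    P=np.array([(proj(C,X+off*N+.032*(np.cos(t)*A+np.sin(t)*B))-[x0,y0]+.5)*k for t in np.linspace(0,6.283,60)])
    cv2.polylines(im,[P.astype(int)],True,(0,0,255),1)
P=np.array([(proj(C,X+q*A)-[x0,y0]+.5)*k for q in(.049,.141)]);cv2.line(im,*[tuple(map(int,p)) for p in P],(0,255,0),1)
S=np.array([.4963,.0143,.059]);print(proj(C,X),proj(C,S))
cv2.circle(im,tuple(map(int,(proj(C,S)-[x0,y0]+.5)*k)),3,(255,0,255),-1)
cv2.imwrite(f'pics/{sys.argv[1]}.png',im)
E
python3 rim.py r19
```

```text
[304.466  164.8492] [308.0752 230.0485]
```

View pics/r19.png

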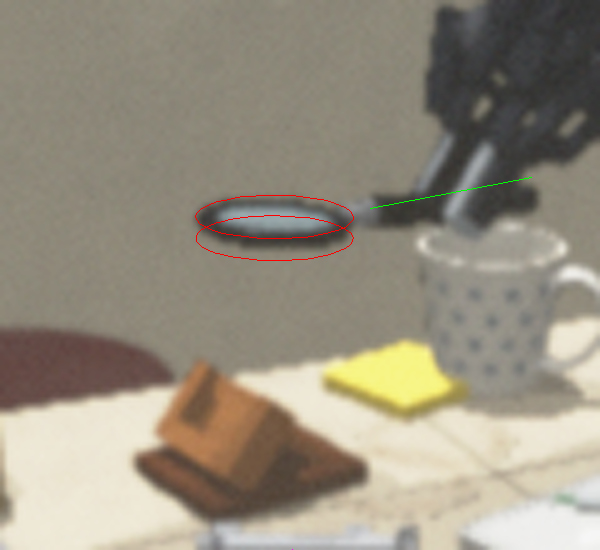

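Run:
```python
import cv2
f=cv2.imread('pics/scene19.png');cv2.imwrite('pics/z19.png',cv2.resize(f[145:185,280:370],None,fx=8.5,fy=8.5,interpolation=cv2.INTER_CUBIC))
```

```text
(no output)
```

View pics/z19.png

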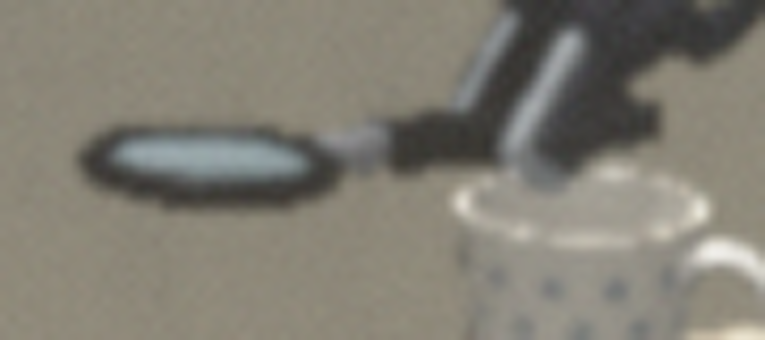

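Run:
```python
import cv2
fs=[cv2.resize(cv2.imread(f'pics/{n}.png')[195:375,275:365],None,fx=2.9,fy=2.9,interpolation=cv2.INTER_CUBIC) for n in('w17','w18','w19')]
im=cv2.hconcat(fs)
im=cv2.convertScaleAbs(im,alpha=1.8,beta=10)
for y in range(0,im.shape[0],29): cv2.line(im,(0,y),(6,y),(0,0,255),1)
cv2.imwrite('pics/wc.png',im);print(im.shape)
```

```text
(522, 783, 3)
```

View pics/wc.png

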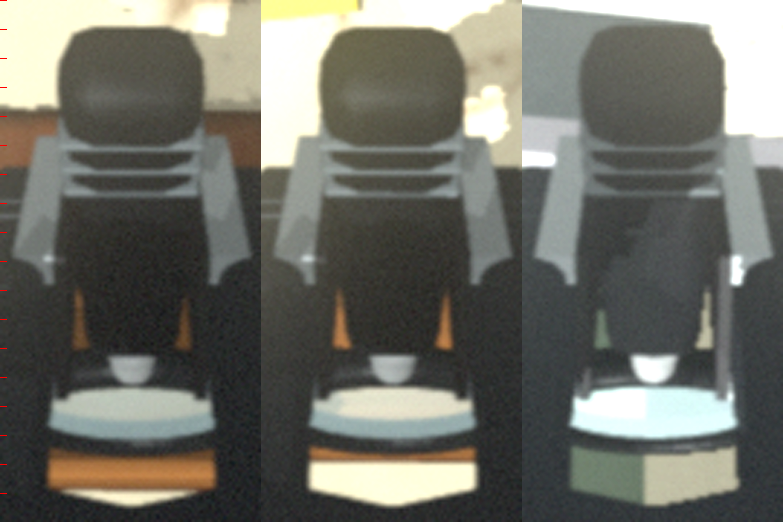

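```bash
cat > ov.py <<'E'
from L import *
tc=np.array(camera_info('wrist')['tool_from_camera']);M=np.linalg.inv(tc);f,cx,cy,_,_=cam('wrist')
def pj(X): p=M[:3,:3]@X+M[:3,3]; return np.array([cx+f*p[0]/p[2],cy+f*p[1]/p[2]])
def model(l,at,nt):
    b=np.cross(nt,at);o={}
    bx=lambda s,y,n:pj(l+s*at+y*b+n*nt)
    o['end']=[bx(.141,y,n) for y,n in((-.009,-.0065),(.009,-.0065),(.009,.0065),(-.009,.0065))]
    o['near']=[bx(.049,y,n) for y,n in((-.009,-.0065),(.009,-.0065),(.009,.0065),(-.009,.0065))]
    for nm,r,n in(('rt',.032,.0045),('rb',.032,-.0045),('gt',.028,.0045)): o[nm]=[bx(r*np.cos(t),r*np.sin(t),n) for t in np.linspace(0,6.283,50)]
    return o
def draw(l,at,nt,name):
    im=cv2.resize(cv2.imread('pics/w17.png')[195:395,245:395],None,fx=3,fy=3,interpolation=cv2.INTER_CUBIC);im=cv2.convertScaleAbs(im,alpha=1.8,beta=10)
    col=dict(end=(0,255,255),near=(0,255,0),rt=(0,0,255),rb=(255,0,0),gt=(255,0,255))
    for k,v in model(l,at,nt).items(): cv2.polylines(im,[((np.array(v)-[245,195]+.5)*3).astype(int)],True,col[k],1)
    cv2.imwrite(name,im)
if __name__=='__main__':
    draw(l,at,nt,'pics/ov1.png')
E
python3 ov.py
```

```text
(no output)
```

View pics/ov1.png

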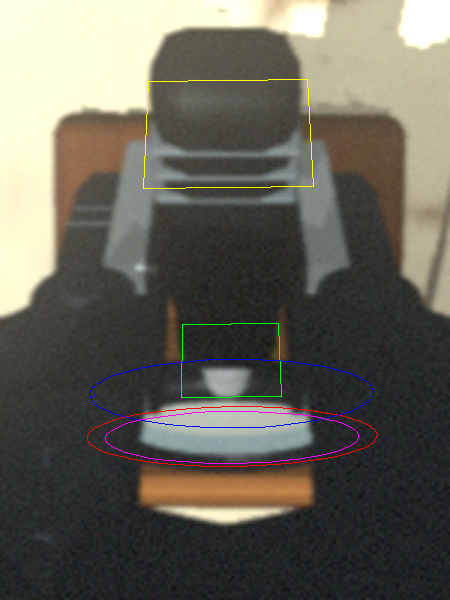

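```bash
cat > fit2.py <<'E'
from ov import *
from scipy.optimize import least_squares
def app(p):
    Q=Rn.from_euler('y',p[2]).as_matrix()
    return np.array([p[0],l[1],p[1]]),Q@at,Q@nt
def res(p):
    m=model(*app(p));e=np.array(m['end']);r=np.array(m['rt']);n=np.array(m['near'])
    return [e[:2,1].mean()-204.3,e[2:,1].mean()-245,(abs(e[2,0]-e[3,0])-49.5)*1.,(r[:,1].max()-351.5),(n[2:,1].mean()-316)*.7]
q=least_squares(res,[l[0],l[2],0]);print(q.x,np.degrees(q.x[2]),q.fun,'was',l)
L2=app(q.x);print('tool axis',L2)
Xw=p0+R0@L2[0];print('lens at grip',Xw,'elev',np.degrees(np.arcsin((R0@L2[1])[2])))
print('now lens',T[:3,3]+R@L2[0],'dir',R@L2[1])
X=T[:3,3]+R@L2[0];A=R@L2[1];C=cam('scene');print([proj(C,X+s*A) for s in(0,.049,.141)])
draw(*L2,'pics/ov2.png')
E
python3 fit2.py
```

```text
[ 0.0589  0.0838 -0.0447] -2.5624819863061314 [ 4.7848 -4.9368  2.4345 -1.7981  2.9685] was [0.0531 0.0011 0.0805]
tool axis (array([0.0589, 0.0011, 0.0838]), array([-0.567 , -0.0071, -0.8237]), array([-0.8237,  0.0063,  0.567 ]))
lens at grip [0.5486 0.2134 0.0396] elev 47.441127145448675
now lens [0.4784 0.0021 0.2123] dir [ 0.9786  0.1989 -0.0539]
[array([301.9771, 166.5961]), array([321.1341, 163.8876]), array([353.49  , 159.3128])]
```

View pics/ov2.png

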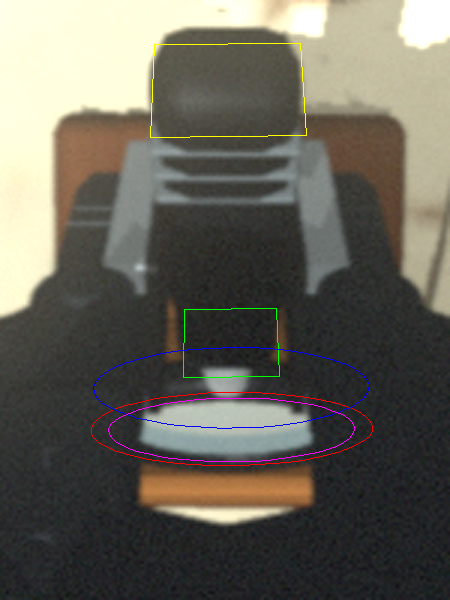

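```bash
cat > fit3.py <<'E'
from L import *
import sys
from scipy.optimize import minimize
F=np.mean([grab_frame('scene').astype(float) for _ in range(6)],0);np.save('pics/f.npy',F)
C=cam('scene');k=8
X0=T[:3,3]+R@l;A0=R@at;N0=R@nt
c=proj(C,X0).astype(int);x0,y0,w,h=c[0]-25,c[1]-18,100,40
if len(sys.argv)>2: xe=float(sys.argv[2])
else: xe=c[0]+34
g=F[y0:y0+h,x0:x0+w].mean(2)
# observed fill: outline threshold at upsampled
G=cv2.resize(g,None,fx=k,fy=k,interpolation=cv2.INTER_CUBIC)
bg=np.median(g[:,:8]);dark=np.percentile(g,3);thr=(bg+dark)/2+ (bg-dark)*.1
m=(G<thr).astype(np.uint8)
cs,_=cv2.findContours(m,cv2.RETR_EXTERNAL,cv2.CHAIN_APPROX_NONE)
lens=None
obs=np.zeros_like(m)
cv2.drawContours(obs,[q for q in cs if cv2.contourArea(q)>300],-1,1,-1)
cols=(np.arange(w*k)+.5)/k+x0-.5
def hull(P): return cv2.convexHull(((np.array([proj(C,p) for p in P])-[x0,y0]+.5)*k).astype(np.float32)).astype(np.int32)
t=np.linspace(0,6.283,40)
def pose(p):
    Q=Rn.from_rotvec(p[3]*np.cross(N0,A0)+p[4]*A0).as_matrix();return X0+np.array(p[:3])*.001,Q@A0,Q@N0
def rend(p):
    X,A,N=pose(p);B=np.cross(N,A);im=np.zeros(m.shape,np.uint8)
    cv2.fillPoly(im,[hull([X+o*N+.032*(np.cos(q)*A+np.sin(q)*B) for q in t for o in(-.0045,.0045)])],1)
    cv2.fillPoly(im,[hull([X+s*A+y*B+n*N for s in(.049,.141) for y in(-.009,.009) for n in(-.0065,.0065)])],1)
    return im
# ignore neck (s .032-.049) and beyond xe
Xc=proj(C,X0+.034*A0)[0],proj(C,X0+.050*A0)[0]
W=np.ones(m.shape);W[:,cols>xe]=0
W[:, (cols>Xc[0])&(cols<Xc[1])]=0
def cost(p):
    d=cv2.GaussianBlur((rend(p).astype(np.float32)-obs),(0,0),3)
    # view-direction depth fixed: penalise moderately
    return (W*d*d).sum()/k/k+ .02*(p[0]**2+p[1]**2+p[2]**2)+ 5*(p[3]**2+p[4]**2)
best=None
for i in((0,0),(-.08,0),(-.08,.06),(-.08,-.06)):
    q=minimize(cost,[0,0,0,*i],method='Nelder-Mead',options=dict(initial_simplex=np.array([[0,0,0,*i],[4,0,0,*i],[0,4,0,*i],[0,0,4,*i],[0,0,0,i[0]+.06,i[1]],[0,0,0,i[0],i[1]+.06]]),maxiter=500))
    print(q.fun,q.x)
    if best is None or q.fun<best.fun: best=q
X,A,N=pose(best.x);print('fit lens',X,'axis',A,'normal',N,'tilt deg',np.degrees(np.arccos(N[2])),'pred',X0)
d=np.array([.4963,.0143,.129])-X;print('need world',d,'tool mm',R.T@d*1000,'rot tool',R.T@np.cross(N,[0,0,1]))
im=cv2.cvtColor(np.clip(G,0,255).astype(np.uint8),cv2.COLOR_GRAY2BGR)
for a,cl in((obs,(0,255,0)),(rend(best.x),(0,0,255))):
    cv2.drawContours(im,cv2.findContours(a,cv2.RETR_EXTERNAL,2)[0],-1,cl,1)
cv2.imwrite(f'pics/{sys.argv[1]}.png',im)
E
python3 fit3.py f20
```

```text
17.08984778260996 [ 1.6269  1.5089  0.9271  0.0719 -0.0805]
17.81917950001937 [ 0.4002 -2.8233  2.132   0.07   -0.0834]
17.289698279562487 [ 1.6156 -0.0371  1.5279  0.075  -0.0767]
17.209219219541765 [ 0.4948 -2.1393  2.0718  0.0721 -0.0797]
fit lens [0.486  0.0048 0.2158] axis [ 0.9773  0.196  -0.0809] normal [0.0633 0.0943 0.9935] tilt deg 6.515330756495831 pred [0.4844 0.0033 0.2149]
need world [ 0.0103  0.0095 -0.0868] tool mm [ 61.4639  -7.846  -62.4189] rot tool [-0.0487  0.0803 -0.0639]
```

View pics/f20.png

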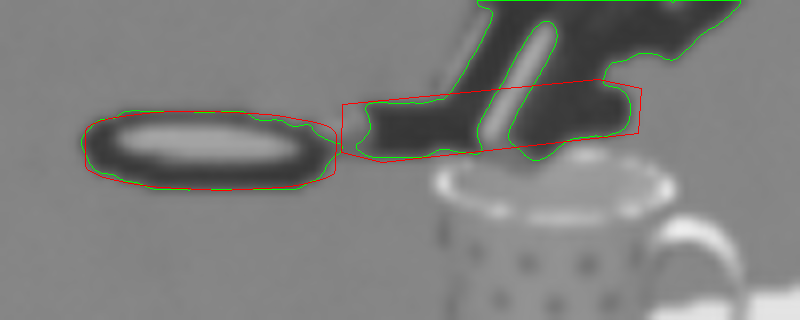

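```bash
python3 - <<'E'
from L import *
Xf=np.array([.4855,.0043,.2153]);l2=R.T@(Xf-T[:3,3])
Q=Rn.from_euler('y',-.053).as_matrix()
print((R@Q@at)[2],l2,l)
txt=open('L.py').read().replace("s=observe();T=","l=np.array(%s);Q=Rn.from_euler('y',%f).as_matrix();at=Q@at;nt=Q@nt\ns=observe();T="%(l2.round(4).tolist(),-.053 if (R@Q@at)[2]<0 else .053))
open('L.py','w').write(txt)
E
python3 L.py
```

```text
-0.06247711421448572 [0.0519 0.0003 0.0798] [0.0531 0.0011 0.0805]
lens in tool [0.0519 0.0003 0.0798] axis [-0.5602 -0.0071 -0.8284] n [-0.8284  0.0063  0.5601]
t 22.1 pos [0.5785 0.0229 0.2077] pitch -37.647038357766995 yz 0.005872222830560547 q [-0.0289  0.8691 -0.2496  1.2132  0.1579  1.7393 -1.6632] F [ 0.7912  0.3144 -0.4263] 0.016474360696899483
lens world [0.4855 0.0043 0.2153] handle dir [ 0.9781  0.1988 -0.0625] normal [0.0614 0.0116 0.9981]
R [[-0.5985  0.1925 -0.7777]
 [-0.1222 -0.9813 -0.1489]
 [-0.7918  0.0059  0.6108]]
need world [ 0.0108  0.01   -0.0863] tool [ 60.6341  -8.1926 -62.6395]
rot tool [0.0006 0.0625 0.0002]
```

Request:
jog_arm:
  commands:
    - [0,0,0,0,0.062,0]
    - [14,-2.7,-15,0,0,0]
    - [14,-2.7,-15,0,0,0]
    - [14,-2.7,-15,0,0,0]
    - [0,0,0,0,0,0]
    - [0,0,0,0,0,0]

```text
clock: 22.7
position: [0.5911, 0.0341, 0.1424]
tool_rot: [0.01, 0.975, -2.939]
force: [-0.1, -0.1, 0.1]
grip_width: 0.0167
```

```bash
python3 L.py; python3 rim.py r21
```

```text
lens in tool [0.0519 0.0003 0.0798] axis [-0.5602 -0.0071 -0.8284] n [-0.8284  0.0063  0.5601]
t 22.7 pos [0.5911 0.0341 0.1424] pitch -34.135625641947776 yz 0.005561796178869288 q [-0.036   0.9228 -0.2535  1.2493  0.1725  1.591  -1.6821] F [-0.0719 -0.0561  0.1324] 0.01668966930888343
lens world [0.4978 0.0154 0.1443] handle dir [ 0.9798  0.1999 -0.0012] normal [ 0.0014 -0.0005  1.    ]
R [[-0.5497  0.1929 -0.8128]
 [-0.1127 -0.9812 -0.1566]
 [-0.8277  0.0056  0.5612]]
need world [-0.0015 -0.0011 -0.0153] tool [13.5773  0.716  -7.1737]
rot tool [0.0004 0.0013 0.0006]
[308.2687 194.2584] [308.0752 230.0485]
```

View pics/r21.png

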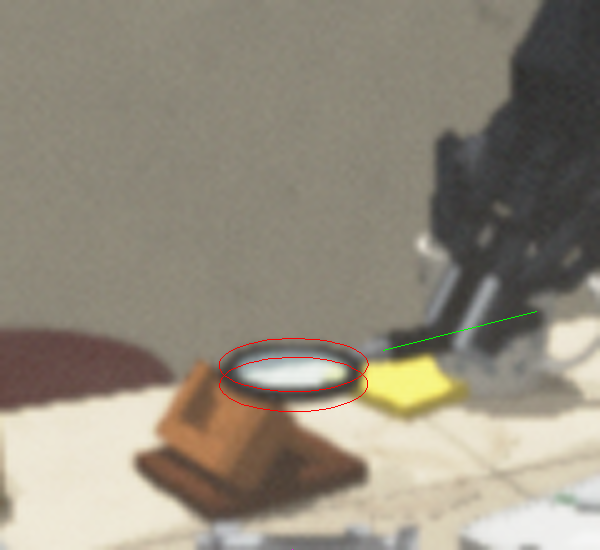

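Run:
```python
from L import *
F=np.mean([grab_frame('scene').astype(float) for _ in range(4)],0);x0,y0,k=286,172,8
im=cv2.resize(F[y0:y0+40,x0:x0+90],None,fx=k,fy=k,interpolation=cv2.INTER_CUBIC);im=np.clip(im*1.6,0,255).astype(np.uint8)[:,:,::-1].copy()
C=cam('scene');X=T[:3,3]+R@l
for dip in(0,.06,.12):
    Q=Rn.from_rotvec(dip*np.cross(R@nt,R@at)).as_matrix();A=Q@(R@at)
    print(dip,[proj(C,X+s*A).round(1) for s in(-.032,0,.032,.049,.141)])
    cv2.polylines(im,[((np.array([proj(C,X+s*A) for s in(0,.049,.141)])-[x0,y0]+.5)*k).astype(int)],False,(0,255,0),1)
cv2.imwrite('pics/z21.png',im)
```

```text
0 [array([295.8, 197.5]), array([308.2, 194.3]), array([320. , 191.3]), array([326.1, 189.7]), array([356.6, 181.8])]
0.06 [array([295.8, 196.7]), array([308.2, 194.3]), array([320. , 192.1]), array([326. , 190.9]), array([356.4, 185.2])]
0.12 [array([295.8, 195.8]), array([308.2, 194.3]), array([319.9, 192.9]), array([325.9, 192.2]), array([356. , 188.6])]
```

View pics/z21.png

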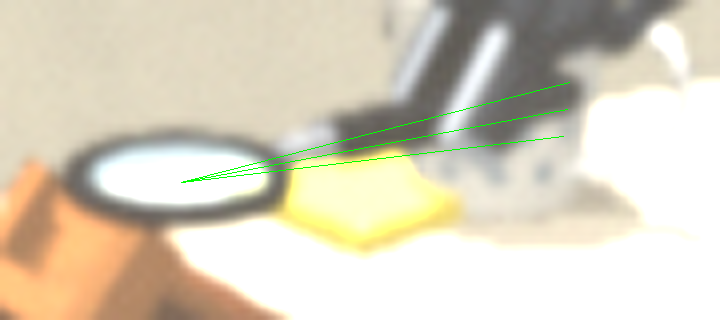

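```bash
cat > fit4.py <<'E'
from h import *
from scipy.optimize import minimize
np.set_printoptions(precision=4,suppress=True)
F=np.load('pics/f.npy')
p=np.array([0.5785,0.0229,0.2077]);R=np.array([[-0.5985,0.1925,-0.7777],[-0.1222,-0.9813,-0.1489],[-0.7918,0.0059,0.6108]])
C=cam('scene');k=8
u=np.array([np.cos(.2),np.sin(.2),0]);X0=np.array([.4855,.0043,.2153]);A0=u;N0=np.array([0,0,1.]);B0=np.cross(N0,A0)
x0,y0,w,h=279,146,100,40
g=F[y0:y0+h,x0:x0+w].mean(2);G=cv2.resize(g,None,fx=k,fy=k,interpolation=cv2.INTER_CUBIC)
bg=np.median(g[:,:6]);
dark=np.percentile(g[15:25,5:40],2)
cols=(np.arange(w*k)+.5)/k+x0-.5;rows=(np.arange(h*k)+.5)/k+y0-.5
def hull(P): return cv2.convexHull(((np.array([proj(C,q) for q in P])-[x0,y0]+.5)*k).astype(np.float32)).astype(np.int32)
t=np.linspace(0,6.283,40)
def run(rnd,roll,s):
    thr=bg-(bg-dark)*s
    m=(G<thr).astype(np.uint8);obs=np.zeros_like(m)
    cv2.drawContours(obs,[q for q in cv2.findContours(m,0,1)[0] if cv2.contourArea(q)>300],-1,1,-1)
    W=np.ones(m.shape);W[:,(cols>321.5)&(cols<326)]=0;W[:,(cols>334.5)&(cols<352)]=0;W[:,cols>360]=0
    W[:,cols>352]*=((rows>155))[:,None]
    W[(rows>166)[:,None]&(cols>334)[None]]=0
    def pose(q):
        Q=Rn.from_rotvec(q[3]*B0*-1*-1+ (q[4] if roll else 0)*A0).as_matrix();return X0+np.array(q[:3])*.001,Q@A0,Q@N0
    def rend(q):
        X,A,N=pose(q);B=np.cross(N,A);im=np.zeros(m.shape,np.uint8)
        rim=[(.032-rnd+rnd*np.cos(a),(.0045-min(rnd,.0045))*np.sign(np.sin(a))+min(rnd,.0045)*np.sin(a)) for a in np.linspace(-np.pi/2+.01,np.pi/2-.01,9)]
        cv2.fillPoly(im,[hull([X+o*N+r*(np.cos(b)*A+np.sin(b)*B) for b in t for r,o in rim])],1)
        cv2.fillPoly(im,[hull([X+a*A+y*B+n*N for a in(.049,.141) for y in(-.008,.008) for n in(-.0055,.0055)])],1)
        return im
    def cost(q):
        d=cv2.GaussianBlur(rend(q).astype(np.float32)-obs,(0,0),3);return (W*d*d).sum()/k/k+.02*(q[0]**2+q[1]**2+q[2]**2)
    b=None
    for i in((0.,0.),(.1,0.)):
        s0=np.array([[0,0,0,*i]]*6)+np.vstack([np.zeros(5),np.diag([4,4,4,.06,.06])])
        r=minimize(cost,s0[0],method='Nelder-Mead',options=dict(initial_simplex=s0,maxiter=500))
        if b is None or r.fun<b.fun:b=r
    print(rnd,roll,s,round(b.fun,2),b.x);return obs,rend(b.x)
for rnd in(.0001,.003,.0045):
    for roll in(0,1):
        for s in(.5,): o,e=run(rnd,roll,s)
im=cv2.cvtColor(np.clip(G,0,255).astype(np.uint8),cv2.COLOR_GRAY2BGR)
for a,c in((o,(0,255,0)),(e,(0,0,255))): cv2.drawContours(im,cv2.findContours(a,0,2)[0],-1,c,1)
cv2.imwrite('pics/f4.png',im)
# camera check: pin direction
S=np.array([.4963,.0143,.059]);d=np.array([np.cos(-.455),np.sin(-.455),0])
print('pin pred tail/shoulder/headend',[proj(C,S+a*d).round(1) for a in(-.045,.045,.055)])
cv2.imwrite('pics/pin4.png',cv2.resize(np.clip(F[215:255,280:345,::-1],0,255).astype(np.uint8),None,fx=12,fy=12,interpolation=cv2.INTER_CUBIC))
E
python3 fit4.py
```

```text
0.0001 0 0.5 137.83 [ 2.7465  7.3277 -1.1118  0.098  -0.0044]
0.0001 1 0.5 109.22 [ 1.5119  4.8268 -0.9547  0.0833 -0.093 ]
0.003 0 0.5 119.01 [ 0.3964  3.0187 -0.0275  0.0857  0.0424]
0.003 1 0.5 103.43 [ 1.7053  5.4388 -1.0806  0.0828 -0.0617]
0.0045 0 0.5 111.45 [ 0.6581  3.3179 -0.1792  0.0846  0.0364]
0.0045 1 0.5 101.84 [ 0.6035  3.2963 -0.5408  0.0812 -0.0494]
pin pred tail/shoulder/headend [array([288. , 229.9]), array([328.2, 230.2]), array([332.6, 230.3])]
```

View pics/f4.png

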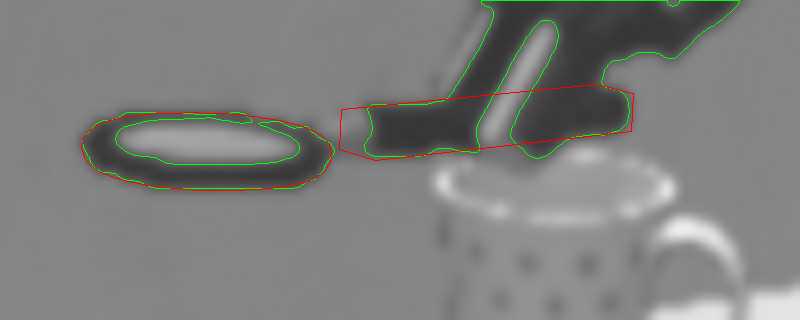

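View pics/pin4.png

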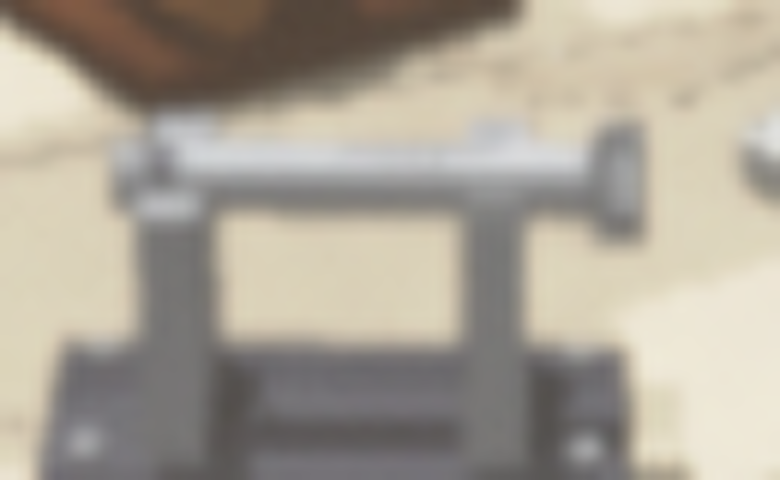

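Request:
jog_arm:
  commands:
    - [0,0,0,0,0.022,0]
    - [6,0.4,-3,0,0,0]
    - [5,0.3,-3,0,0,0]
    - [0,0,0,0,0,0]
    - [0,0,0,0,0,0]

```text
clock: 23.45
position: [0.591, 0.0325, 0.1315]
tool_rot: [0.012, 1.003, -2.938]
force: [-0.4, 0.2, -1.1]
grip_width: 0.0166
```

```bash
sed -i "s/Q=Rn.from_euler('y',-0.053000)/Q=Rn.from_euler('y',-0.075)/" L.py; python3 L.py; python3 rim.py r22; python3 look.py w22 pin_center v_seat
```

```text
lens in tool [0.0519 0.0003 0.0798] axis [-0.5418 -0.0071 -0.8405] n [-0.8405  0.0063  0.5418]
t 23.45 pos [0.591  0.0325 0.1315] pitch -32.51645418519359 yz 0.0063008215234818254 q [-0.0304  0.9174 -0.2552  1.2792  0.1782  1.5392 -1.6849] F [-0.4493  0.1737 -1.144 ] 0.01658262030784617
lens world [0.4976 0.0139 0.1306] handle dir [0.98   0.1991 0.005 ] normal [-0.0049 -0.001   1.    ]
R [[-0.5265  0.1921 -0.8282]
 [-0.1085 -0.9814 -0.1586]
 [-0.8432  0.0063  0.5375]]
need world [-0.0013  0.0004 -0.0016] tool [ 2.0142 -0.6469  0.1678]
rot tool [-0.    -0.005  0.   ]
[308.512 200.375] [308.0752 230.0485]
23.5 [0.591  0.0324 0.1314] [-0.2473 -0.2061 -1.0999] 0.016862760639582097
[[-0.5266  0.192  -0.8281]
 [-0.1085 -0.9814 -0.1586]
 [-0.8431  0.0064  0.5377]]
```

View pics/r22.png

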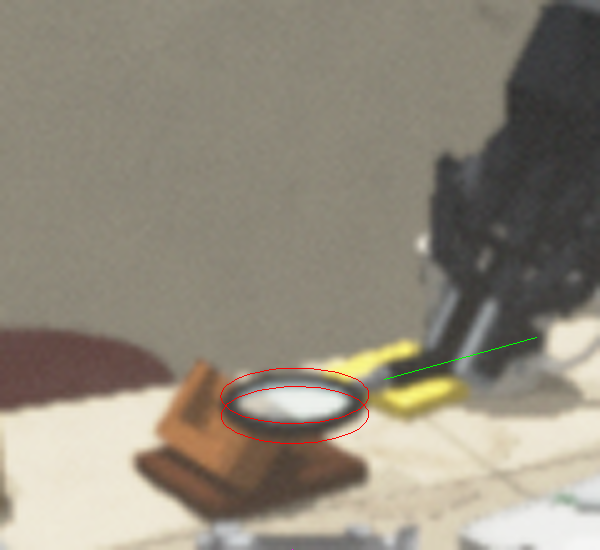

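View pics/w22.png

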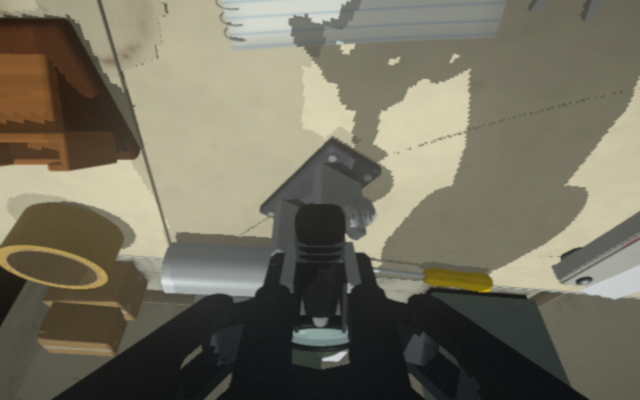

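Request:
jog_arm:
  commands:
    - [1.5,-0.5,0,0,0,0]
    - [0,0,0,0,0,0]
    - [0,0,0,0,0,0]
    - [0,0,0,0,0,0]
    - [0,0,0,0,0,0]
    - [0,0,0,0,0,0]

```text
clock: 24.25
position: [0.5903, 0.033, 0.1304]
tool_rot: [0.012, 1.004, -2.938]
force: [0.2, -0.1, -1.3]
grip_width: 0.0167
```

```bash
python3 L.py; python3 rim.py r23
python3 - <<'E'
from h import *
F=np.mean([grab_frame('scene').astype(float) for _ in range(4)],0)
cv2.imwrite('pics/e23.png',cv2.resize(F[180:265,270:370,::-1],None,fx=6,fy=6,interpolation=cv2.INTER_CUBIC))
print(observe()['qd'],observe()['clock'])
E
```

```text
lens in tool [0.0519 0.0003 0.0798] axis [-0.5418 -0.0071 -0.8405] n [-0.8405  0.0063  0.5418]
t 24.25 pos [0.5903 0.033  0.1304] pitch -32.48223609153865 yz 0.006288911095564509 q [-0.0308  0.9172 -0.2556  1.2826  0.1782  1.5355 -1.686 ] F [ 0.1695 -0.1167 -1.3221] 0.016653154191064414
lens world [0.4969 0.0144 0.1295] handle dir [0.9799 0.1993 0.0056] normal [-0.0055 -0.0011  1.    ]
R [[-0.526   0.1922 -0.8285]
 [-0.1084 -0.9813 -0.1588]
 [-0.8435  0.0063  0.537 ]]
need world [-0.0006 -0.0001 -0.0005] tool [0.76   0.0107 0.2424]
rot tool [-0.     -0.0056  0.0001]
[308.1113 200.8162] [308.0752 230.0485]
[ 1.70139992e-03  5.20781052e-04  4.87246474e-04 -1.62334280e-05
  3.66608766e-03  5.64718150e-04 -1.36436354e-03] 24.5[ WARN:0@6.156] global loadsave.cpp:1063 imwrite_ Unsupported depth image for selected encoder is fallbacked to CV_8U.
```

View pics/e23.png

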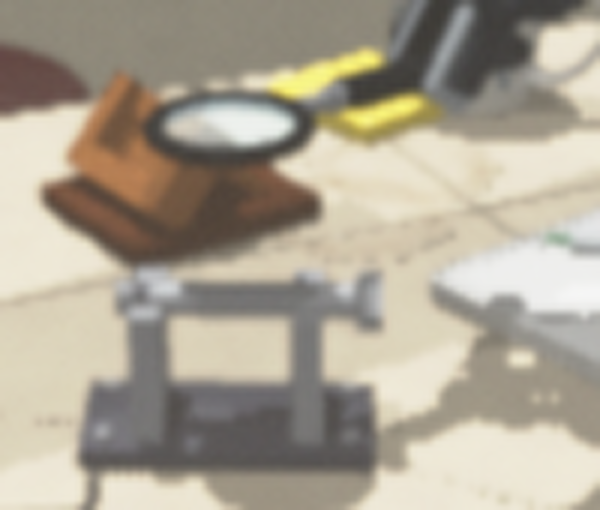

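```bash
python3 -c "
from workcell import *
print(bot.job_done())"
```

```text
the job is handed in; nothing more can be done
None
```

The pin is in both notches of the V-rest and released, and the magnifier is out of its stand, held still over the pin. I handed the job in at 24.5 s; no verdict is reported.

- **Pin:** its head is clear outside the uprights. The middle of the shank is about 1–2 mm from midway in the wrist view and about 3 mm in the scene view, towards the head. I left that as it was.
- **Lens position:** the last check put the lens centre at about (0.497, 0.014, 0.1295) m. That is within about 1 mm of the V-seat sideways and about 70.5 mm above it. In the scene picture the lens centre falls within about 1 pixel of the pin's middle.
- **Level of the glass:** this is the least certain result. The first estimate, from the pocket's 50° slope, disagreed with the scene picture by about 5°. I corrected the tilt to match the picture, and I expect the glass is now within about 2–3° of level. A possible small roll about the handle was not confirmed, so I did not correct it.
- **Forces and contact:** measured tool forces stayed around 3 N or less at every reading. No contact of the magnifier with the pin or V-rest showed up. The arm never went near the caliper or the tape roll, but I did not measure their positions again at the end.

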